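# Take apart the suturing practice stack and put each piece in its place

## Task

Clear the stack on the white stand one piece at a time from the top, letting go of each before you take the next: the round jar goes upright into the round dish, the small metal case into the smaller rectangular tray, the practice pad into the larger rectangular tray (case and pad flat, lengthwise in their trays). The thin steel template at the bottom lies between guide strips: slide it along them until a good part of it (about 5 cm) sticks out over the stand's front edge (the end nearer the robot), then take it there, lift it clear and lay it flat and centred along the two bars of the rest. Keep the jar upright all the way and leave the brown bottle alone.

Things in the scene. Friction and masses are not known exactly. Their poses are not given: they have to be found in the camera images.
- stand: White fixed block, 130 (x) x 80 (y) mm, bed 40 mm high. Origin under its centre; -x (to the robot) is its open front. Two white guide strips along x, 5 mm high (flush with the template's top), 66 mm apart, hold the template. At the open rear the bed has a slot 46 mm wide (centred), from x = +10 to +65 mm, 20 mm deep: closed fingers can stand in it behind the template's rear end and push it to -x.
- template: Thin flat steel plate with dark lines, 130 (x) x 60 (y) x 5 mm, 0.1 kg. Origin under its centre, x along its length, as the stand's. Bottom of the stack, on the stand's bed (40 mm up), ends flush with it. The strips bar fingers from its sides; where it sticks out in front it can be gripped from above across 60 mm, nothing below it. Slid 50 mm out it still balances.
- pad: Skin-coloured firm practice pad on a rigid base, rectangular, 92 (x) x 52 (y) x 20 mm high, 0.12 kg. Origin under its centre, x along its length. Lies on the template (underside 45 mm above the table), lengthwise with it.
- case: Small closed aluminium case, rectangular, 62 (x) x 42 (y) x 22 mm high, 0.09 kg. Origin under its centre, x along its length. Lies on the pad (underside 65 mm above the table), lengthwise with it.
- jar: Small closed steel jar, round, 36 mm across, 32 mm high, 0.07 kg. Origin under its centre, z up its axis. Stands on the case, top of the stack (underside 87 mm above the table).
- jar_dish: Round shallow steel dish, fixed, 68 mm across outside, 60 mm inside; floor 3 mm thick, rim 7 mm above the table. Origin under its centre. Place of the jar.
- case_tray: The smaller rectangular shallow steel tray, fixed, outside 94 (x) x 74 (y) mm, inside 86 x 66 mm; floor 3 mm thick, rim 7 mm above the table. Origin under its centre, x along its length. Place of the case.
- pad_tray: The larger rectangular shallow steel tray, fixed, outside 124 (x) x 84 (y) mm, inside 116 x 76 mm; floor 3 mm thick, rim 7 mm above the table. Origin under its centre, x along its length. Place of the pad.
- rest: Rest for the template, fixed: white base 130 (x) x 50 (y) x 4 mm with two steel cross-bars at x = -30 and +30 mm, 10 mm thick, 36 mm long (y), tops 22 mm above the table. The template lies across both, its length along the rest's x; fingers beside its sides have room down to the base. Origin under its centre.
- bottle: Brown closed glass bottle with white cap, 54 mm across, 130 mm high, standing to the robot's left. Origin under its centre. Bystander: leave alone.

How it is judged (in metres and radians):
On the way, in this order (a step that is already met when the one before it is completed fails the run):
1. the jar stands released in the round dish, the rest of the stack still in place (horizontal distance between jar and jar_dish below 0.018 m and z of jar in the frame of jar_dish between 0 and 0.0055 m and angle between jar's own z axis and vertical below 0.06 rad and linear speed of jar below 0.02 m/s and angular speed of jar below 0.2 rad/s and contact force between jar and the fingers below 0.05 N and horizontal distance between each of case, pad, template and stand below 0.03 m and z of case in the frame of stand between 0.061 and 0.071 m and z of pad in the frame of stand between 0.041 and 0.051 m and z of template in the frame of stand between 0.036 and 0.046 m), for 0.2 s.
2. the case lies released in the smaller tray, pad and template still in place (horizontal distance between case and case_tray below 0.018 m and z of case in the frame of case_tray between 0 and 0.0055 m and angle between case's own z axis and vertical below 0.06 rad and linear speed of case below 0.02 m/s and angular speed of case below 0.2 rad/s and contact force between case and the fingers below 0.05 N and angle between the x axis of case and the x axis of case_tray, either way round below 0.35 rad and horizontal distance between each of pad, template and stand below 0.03 m and z of pad in the frame of stand between 0.041 and 0.051 m and z of template in the frame of stand between 0.036 and 0.046 m), for 0.2 s.
3. the pad lies released in the larger tray, the template still in place (horizontal distance between pad and pad_tray below 0.018 m and z of pad in the frame of pad_tray between 0 and 0.0055 m and angle between pad's own z axis and vertical below 0.06 rad and linear speed of pad below 0.02 m/s and angular speed of pad below 0.2 rad/s and contact force between pad and the fingers below 0.05 N and angle between the x axis of pad and the x axis of pad_tray, either way round below 0.35 rad and horizontal distance between template and stand below 0.03 m and z of template in the frame of stand between 0.036 and 0.046 m), for 0.2 s.
4. the template is slid out at least 35 mm over the stand's front edge, still lying on the bed (x of template in the frame of stand between -0.08 and -0.035 m and z of template in the frame of stand between 0.037 and 0.0425 m and angle between template's own z axis and vertical below 0.06 rad), for 0.1 s.
At the end, for the whole second after the job is handed in: All four flat, released, at rest: jar, case and pad on the floor of dish, smaller and larger tray, within 18 mm of the middle; case and pad lengthwise within 0.35 rad; template on both bars of the rest within 15 mm of its centre and 0.2 rad of its length, either way round (horizontal distance between jar and jar_dish below 0.018 m and z of jar in the frame of jar_dish between 0 and 0.0055 m and angle between each of jar, case, pad, template's own z axis and vertical below 0.06 rad and linear speed of each of jar, case, pad, template below 0.02 m/s and angular speed of each of jar, case, pad, template below 0.2 rad/s and contact force between each of jar, case, pad, template and the fingers below 0.05 N and horizontal distance between case and case_tray below 0.018 m and z of case in the frame of case_tray between 0 and 0.0055 m and angle between the x axis of case and the x axis of case_tray, either way round below 0.35 rad and horizontal distance between pad and pad_tray below 0.018 m and z of pad in the frame of pad_tray between 0 and 0.0055 m and angle between the x axis of pad and the x axis of pad_tray, either way round below 0.35 rad and horizontal distance between template and rest below 0.015 m and z of template in the frame of rest between 0.019 and 0.0245 m and angle between the x axis of template and the x axis of rest, either way round below 0.2 rad); the robot touches nothing.
It fails at once if the jar is tipped more than 0.6 rad (angle between jar's own z axis and vertical above 0.6 rad).
It fails at once if the bottle is moved by more than 25 mm or tipped (distance of bottle from where it was at the start of the episode above 0.025 m or angle between bottle's own z axis and vertical above 0.3 rad).
It also fails if it takes over 128 s, if anything falls off the work surface, if the arm or the gripper's body presses on something with over 40 N, if the wrist force passes 120 N, or if a joint passes its speed limit or range.

## Robot

A 6-joint arm with a two-finger parallel gripper is mounted at the origin on the work surface. World frame = base frame: x ahead of the robot, y to its left, z up, the work surface at z = 0. Lengths are in mm, angles in rad, forces in N, time in s.
With the tool pointing down it reaches from about 350 to 800 mm from the base axis. Payload 7.3 kg.
Tool frame: the origin (TCP) lies midway between the tips of the shut fingers; the grasp point (between the pads) lies 19 mm behind it (bot.grasp_offset is the distance from the TCP to the grasp point, in mm); z points along the fingers, y is the direction in which the jaws open and shut (so a half turn about z gives the same grasp; the last joint's range is limited). The gripper opens to 85 mm and grips with 20 to 120 N. Pads are 22 mm wide; open, the fingers measure 114 mm over their backs; the gripper's body (76 mm by 85 mm) begins 54 mm behind the grasp point. The pads swing forward as they close: fully open they stand 13 mm farther back than shut.
Start: joints at [-1.282, 0.342, 1.524, -0, 1.275, -0.146], TCP at [221.169, -476.16, 231.322] pointing down, gripper open.
Joint ranges: [-2.53, 2.53], [-0.77, 2.02], [0.04, 2.7], [-1, 4.14], [0.28, 2.66], [-3.11, 3.11]. Speed limits (rad/s): [2.57, 2.57, 3.14, 3.14, 3.14, 3.14].

## Interface

Orientations are given as a unit quaternion [w, x, y, z].
In Python, from station import bot, cams gives the robot as it stands.
- The arm moves only by the tool step_arm, never from a script. Its argument "plan" is a list of rows, each a list of 7 numbers: the turn, a rotation vector about the world's x, y, z in degrees, then the shift along the world's x, y, z in m, then the opening, from 0 (shut) to 1 (fully open). In form: [[ax, ay, az, tx, ty, tz, gripper], ...]. A call has 1 to 12 rows; each row is the pose to reach, as a shift and turn from the pose measured when the call began; what a row does not reach only later rows make up. A row lasts 1/10 s, in which the tool goes at most 50 mm and 8.59 degrees, less where a joint would pass 70% of its speed; a pose out of reach is approached as far as the arm can. A call with a gripper value outside its range is refused whole. The fingers move at their own pace and stop on an object; "newtons" is the grip in N (left out, the last holds). Time passes only in rows, so rows that repeat a pose let the fingers close. It gives the time, the measured TCP pose, the force and the opening at its end, in the units of the state.
- bot.read_state(): the state, without advancing time (a new reading comes with each control period).
- cams.capture(name): name is "side" or "top"; returns the picture (384x512x3 uint8, red, green, blue); there is no depth.
- cams.get_calibration(name): a dict with "intrinsics" (3x3 intrinsics, pixels), "eye" and "attitude" of the camera in the world. Camera axes: x right, y up, looking along -z (the intrinsics and any distortion apply to the point x, -y, -z); pixel columns grow to the right and rows downward; lengths in mm; the calibration is good to about 2 mm. A picture is of the moment at which its call begins. get_calibration takes no time and is no camera call.
- bot.hand_in(): hands the job in, once; it reports no verdict.
The state is a dict: "time_s": time; "joint_pos": joint angles; "qvel": joint speeds; "joint_efforts": joint torques, N m; "tcp_pos": TCP position; "ee_rot": TCP orientation; "contact_force": force on the tool from outside, world axes, zero at the start; "torque": the same for the moment, N m; "grip_width": finger opening in mm.
Only numpy, scipy, OpenCV 4.12 (cv2) and the standard library are available. Lean on these libraries where they do the work, as an engineer would, in place of code of your own. Each camera call takes 0.05 s, during which the arm holds its last target.

## Working session

There is one attempt and no reset: what is moved stays moved. The work goes in short steps, Python scripts to look and compute and a tool call to move; the robot and the scene stay as the last step left them, time stands still between calls to the robot, and variables do not carry over. Pictures are saved under pics/ and viewed, and the job is handed in when it is done.

Besides the shell and the picture viewer there is one more tool, called after ">>>" as name(argument=value, ...), one argument or row to a line, values as JSON. step_arm: Moves the arm, as the interface text tells. Its arguments: {"type":"object","properties":{"plan":{"type":"array","items":{"type":"array","items":{"type":"number"}}},"newtons":{"type":"number"}},"required":["plan"]}

```bash
mkdir -p pics; ls
python3 - <<'E'
from station import bot,cams
import cv2
s=bot.read_state();print(s)
for n in("side","top"):
    im=cams.capture(n);cv2.imwrite(f"pics/{n}0.png",im[:,:,::-1]);print(n,cams.get_calibration(n))
E
```

```text
pics
{'time_s': 0.0, 'joint_pos': array([-1.28198846e+00,  3.42715338e-01,  1.52501641e+00, -5.28623893e-06,
        1.27541374e+00, -1.46002255e-01]), 'qvel': array([-0.00022154,  0.0003512 ,  0.00135761, -0.00075532, -0.00111735,
        0.00030646]), 'joint_efforts': array([-3.62359115e-04, -4.33675110e+01, -2.46011907e+01, -1.58246689e-04,
        7.82732241e-03, -1.91171793e-06]), 'tcp_pos': array([ 221.05105483, -475.74792967,  230.63001237]), 'ee_rot': array([-7.74258669e-04,  9.76459995e-01,  2.15697185e-01, -5.79128940e-05]), 'contact_force': array([-0.85818438, -0.21789031, -0.57581421]), 'torque': array([0.00977112, 0.00758652, 0.02648733]), 'grip_width': 85.50384621529909}
side {'intrinsics': array([[415.06616791,   0.        , 258.21600905],
       [  0.        , 415.06616791, 190.81622464],
       [  0.        ,   0.        ,   1.        ]]), 'eye': array([ 339.11877032, -678.0560991 ,  632.64324881]), 'attitude': array([ 0.88340388,  0.455612  , -0.05940086, -0.09212399])}
top {'intrinsics': array([[377.66331976,   0.        , 261.71005197],
       [  0.        , 377.66331976, 193.74131399],
       [  0.        ,   0.        ,   1.        ]]), 'eye': array([ 441.26390776,   64.71687096, 1130.03598828]), 'attitude': array([-0.70572851, -0.01884113,  0.01812593,  0.70799981])}
```

View pics/side0.png

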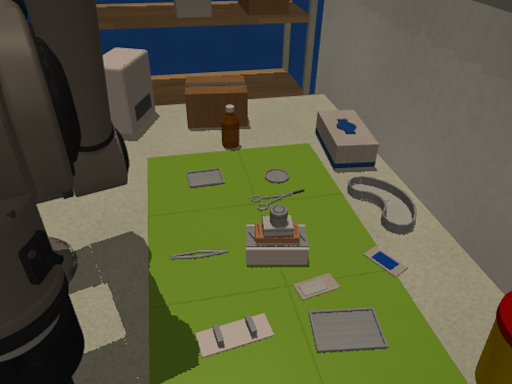

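View pics/top0.png

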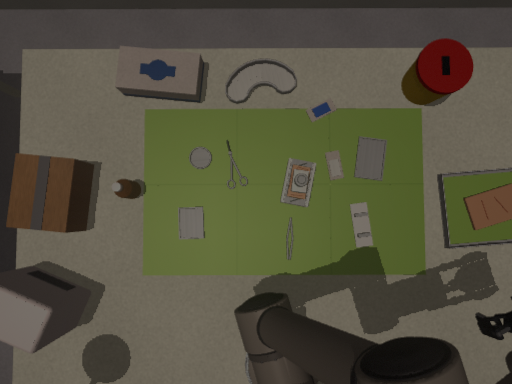

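The side view shows the stack at about (277,235), the dish at (277,176), the small tray at (206,178), the large tray at (347,328) and the rest at (235,333). In the top view these are the stack (299,182), dish (201,158), small tray (191,223), large tray (370,159), rest (362,225) and bottle (125,188). I'll enlarge these areas to measure them.

Run:
```python
import cv2,numpy as np
t=cv2.imread("pics/top0.png");s=cv2.imread("pics/side0.png")
a=[cv2.resize(t[y-30:y+30,x-30:x+30],(380,280*380//280),interpolation=cv2.INTER_CUBIC)[:,:] for x,y in((299,182),(191,223),(370,159),(362,225))]
m=np.vstack([np.hstack(a[:2]),np.hstack(a[2:])]);m=cv2.resize(m,(600,600));cv2.imwrite("pics/tz.png",m)
cv2.imwrite("pics/sz.png",cv2.resize(s[195:275,230:325],None,fx=7,fy=7,interpolation=cv2.INTER_CUBIC))
```

```text
(no output)
```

View pics/tz.png

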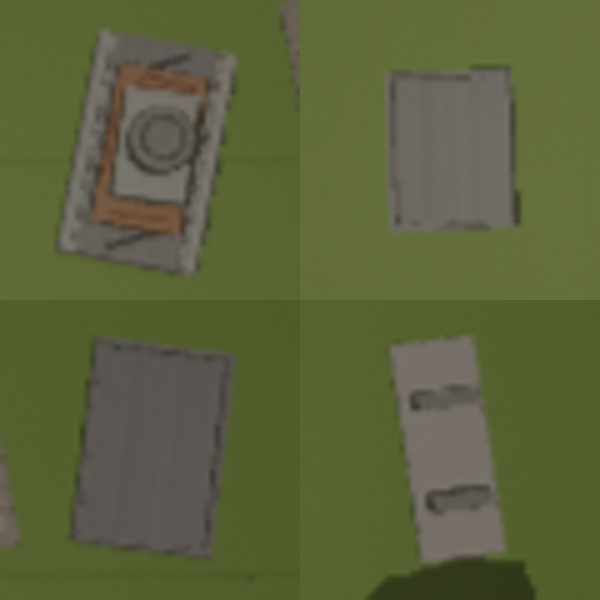

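View pics/sz.png

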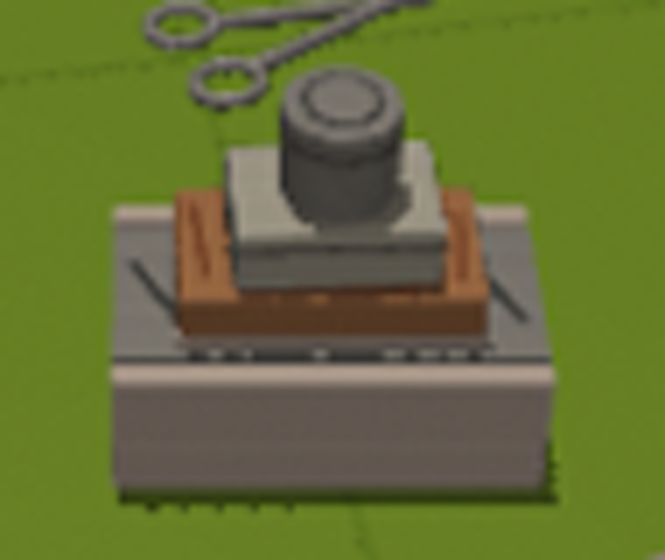

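```bash
cat > h.py <<'E'
import cv2,numpy as np
from scipy.spatial.transform import Rotation as R
from scipy.optimize import minimize
from station import bot,cams
C={n:cams.get_calibration(n) for n in("side","top")}
def rot(n):
    q=C[n]["attitude"];return R.from_quat([q[1],q[2],q[3],q[0]]).as_matrix()
def proj(n,P):
    p=(np.atleast_2d(P)-C[n]["eye"])@rot(n)
    p=p*[1,-1,-1];u=p@C[n]["intrinsics"].T
    return u[:,:2]/u[:,2:]
def back(n,uv,z):
    uv=np.atleast_2d(uv);d=np.c_[uv,np.ones(len(uv))]@np.linalg.inv(C[n]["intrinsics"]).T
    d=(d*[1,-1,-1])@rot(n).T;e=C[n]["eye"];return e+d*((z-e[2])/d[:,2:])
def box(x,y,a,lx,ly,z0,z1):
    c,s=np.cos(a),np.sin(a)
    return np.array([[x+c*u-s*v,y+s*u+c*v,z] for u in(-lx/2,lx/2) for v in(-ly/2,ly/2) for z in(z0,z1)])
def cyl(x,y,r,z0,z1):
    t=np.linspace(0,2*np.pi,48,endpoint=False)
    return np.array([[x+r*np.cos(k),y+r*np.sin(k),z] for k in t for z in(z0,z1)])
def sil(n,P,S=1):
    h=cv2.convexHull(proj(n,P).astype(np.float32))[:,0]
    m=np.zeros((384*4,512*4),np.uint8)
    cv2.fillConvexPoly(m,np.round((h+.5)*4*16-8).astype(int),255,shift=4)
    return cv2.resize(m,(512,384),interpolation=cv2.INTER_AREA)/255.
def fit(masks,model,p0,steps=(6,6,.08)):
    w={}
    for n in masks:
        u=proj(n,model(*p0)).mean(0).astype(int);w[n]=(slice(max(u[1]-55,0),u[1]+55),slice(max(u[0]-70,0),u[0]+70))
    f=lambda p:sum(((sil(n,model(*p))-masks[n])[w[n]]**2).sum() for n in masks)
    p0=np.array(p0,float);sim=np.vstack([p0]+[p0+np.eye(len(p0))[i]*steps[i] for i in range(len(p0))])
    r=minimize(f,p0,method="Nelder-Mead",options=dict(initial_simplex=sim,xatol=.02,fatol=.01))
    return r.x,r.fun
def nongreen(im):  # bgr
    h=cv2.cvtColor(im,cv2.COLOR_BGR2HSV);g=(h[...,0]>25)&(h[...,0]<60)&(h[...,1]>110)
    return (~g).astype(float)
def cc(m,uv):
    k=(m>.5).astype(np.uint8);_,l=cv2.connectedComponents(k,connectivity=4);u=np.round(uv).astype(int).ravel();return (l==l[u[1],u[0]]).astype(float)
E
cat > m.py <<'E'
from h import *
im={n:cv2.imread(f"pics/{n}0.png") for n in C}
M={n:nongreen(im[n]) for n in C}
items={"stand":((299,182),45,lambda x,y,a:box(x,y,a,130,80,0,45)),
"case_tray":((191,223),7,lambda x,y,a:box(x,y,a,94,74,0,7)),
"pad_tray":((370,159),7,lambda x,y,a:box(x,y,a,124,84,0,7)),
"rest":((360,225),4,lambda x,y,a:box(x,y,a,130,50,0,4)),
"dish":((201,158),7,lambda x,y:cyl(x,y,34,0,7))}
for k,(uv,z,mod) in items.items():
    p=back("top",uv,z)[0]
    out=[]
    for ns in (["top"],["side"],["top","side"]):
        if k=="stand" and "side" in ns: continue
        mk={n:cc(M[n],proj(n,[p[0],p[1],z])) for n in ns}
        p0=[p[0],p[1],0.][:2 if k=="dish" else 3]
        x,f=fit(mk,mod,p0);out.append((ns,np.round(x,2),round(f,1)))
    print(k,out)
E
python3 m.py
```

```text
stand [(['top'], array([ 5.3196e+02, -4.0010e+01, -2.0000e-01]), np.float64(25.0))]
case_tray [(['top'], array([4.140e+02, 2.775e+02, 1.000e-02]), np.float64(35.3)), (['side'], array([4.1542e+02, 2.7694e+02, 4.0000e-02]), np.float64(13.1)), (['top', 'side'], array([4.1518e+02, 2.7728e+02, 4.0000e-02]), np.float64(54.0))]
pad_tray [(['top'], array([ 6.0619e+02, -2.6021e+02, -1.4000e-01]), np.float64(13.3)), (['side'], array([ 6.0751e+02, -2.6047e+02, -1.4000e-01]), np.float64(29.1)), (['top', 'side'], array([ 6.0719e+02, -2.6057e+02, -1.4000e-01]), np.float64(50.8))]
rest [(['top'], array([ 4.0783e+02, -2.3001e+02,  1.4000e-01]), np.float64(22.9)), (['side'], array([ 4.0897e+02, -2.3002e+02,  1.4000e-01]), np.float64(40.9)), (['top', 'side'], array([ 4.0897e+02, -2.3005e+02,  1.4000e-01]), np.float64(67.8))]
dish [(['top'], array([609.84, 251.02]), np.float64(9.1)), (['side'], array([610.84, 250.92]), np.float64(12.6)), (['top', 'side'], array([610.44, 250.85]), np.float64(22.8))]
```

Run:
```python
from h import *
im={n:cv2.imread(f"pics/{n}0.png") for n in C}
p=lambda n,u,z:print(n,u,z,np.round(back(n,np.array(u)-.5,z)[0],1))
S=lambda x,y:(x/7+230,y/7+195)
T=lambda x,y:(x/5+269,y/5+152)
print("jar");p("side",S(343,97),119);p("top",T(162,138),119)
print("case corners");[p("side",S(*c),87) for c in((230,150),(433,150),(446,240),(237,247))]
[p("top",T(*c),87) for c in((128,85),(198,100),(180,205),(113,190))]
print("stand top front/left corners");[p("side",S(*c),45) for c in((112,372),(553,372),(112,208),(528,208))]
[p("top",T(*c),45) for c in((100,32),(235,55),(190,272),(60,250))]
print("pad top");[p("side",S(*c),65) for c in((178,192),(472,192),(488,300),(178,298))]
m=((im["top"][...,2].astype(int)-im["top"][...,1])>25).astype(np.uint8)
m[:, :270]=0;m[:,330:]=0;m[:140]=0;m[220:]=0
ys,xs=np.nonzero(m);r=cv2.minAreaRect(np.c_[xs,ys].astype(np.float32));b=cv2.boxPoints(r)
B=back("top",b,65);print("pad",np.round(B,1),B.mean(0))
```

```text
jar
side (279.0, 208.85714285714286) 119 [534.1 -39.9 119. ]
top (301.4, 179.6) 119 [533.2 -39.7 119. ]
case corners
side (262.85714285714283, 216.42857142857142) 87 [506.3 -18.8  87. ]
side (291.85714285714283, 216.42857142857142) 87 [566.2 -30.4  87. ]
side (293.7142857142857, 229.28571428571428) 87 [558.2 -71.1  87. ]
side (263.85714285714283, 230.28571428571428) 87 [498.3 -62.4  87. ]
top (294.6, 169.0) 87 [565.7 -24.4  87. ]
top (308.6, 172.0) 87 [557.2 -63.2  87. ]
top (305.0, 193.0) 87 [498.9 -52.7  87. ]
top (291.6, 190.0) 87 [507.3 -15.7  87. ]
stand top front/left corners
side (246.0, 248.14285714285714) 45 [461.8 -62.5  45. ]
side (309.0, 248.14285714285714) 45 [589.1 -87.8  45. ]
side (246.0, 224.71428571428572) 45 [476.2  10.8  45. ]
side (305.42857142857144, 224.71428571428572) 45 [604.9 -14.5  45. ]
top (289.0, 158.4) 45 [601.6 -12.1  45. ]
top (316.0, 163.0) 45 [587.9 -90.   45. ]
top (307.0, 206.4) 45 [462.7 -62.8  45. ]
top (281.0, 202.0) 45 [475.5  11.8  45. ]
pad top
side (255.42857142857142, 222.42857142857142) 65 [492.8  -9.1  65. ]
side (297.42857142857144, 222.42857142857142) 65 [581.3 -26.4  65. ]
side (299.7142857142857, 237.85714285714286) 65 [571.5 -74.9  65. ]
side (255.42857142857142, 237.57142857142856) 65 [482.6 -56.4  65. ]
pad [[493.   -5.9  65. ]
 [579.  -22.4  65. ]
 [570.  -69.7  65. ]
 [484.1 -53.   65. ]] [531.51000149 -37.75601748  65.        ]
```

Both cameras agree to about 1 mm. I have the stand at (532,-40) with yaw -0.195, the jar at (533.6,-39.8), the dish at (610,251), the case tray at (415,277), the pad tray at (607,-260) with yaw -0.14, and the rest at (408.5,-230) with yaw 0.14. Next I'll move above the jar.

>>> step_arm(
  plan=[
    [0,0,-3,0.02,0.028,0,1],
    [0,0,-6,0.05,0.07,0,1],
    [0,0,-10,0.08,0.112,0,1],
    [0,0,-14,0.112,0.156,0,1],
    [0,0,-18,0.144,0.201,0,1],
    [0,0,-22,0.176,0.246,0,1],
    [0,0,-26,0.208,0.29,0,1],
    [0,0,-30,0.24,0.335,0,1],
    [0,0,-33,0.27,0.377,0,1],
    [0,0,-36.1,0.295,0.412,0,1],
    [0,0,-36.1,0.3125,0.436,0,1],
    [0,0,-36.1,0.3125,0.436,0,1],
  ],
)

```text
time_s: 1.3
tcp_pos: [535.6, -35.1, 230.0]
ee_rot: [-0.002, 0.996, -0.095, 0.0]
contact_force: [0.4, -1.1, 0.7]
grip_width: 85.6
```

>>> step_arm(
  plan=[
    [0,0,0,-0.002,-0.0047,0,1],
    [0,0,0,-0.002,-0.0047,-0.02,1],
    [0,0,0,-0.002,-0.0047,-0.045,1],
    [0,0,0,-0.002,-0.0047,-0.07,1],
    [0,0,0,-0.002,-0.0047,-0.07,1],
    [0,0,0,-0.002,-0.0047,-0.07,1],
  ],
)

```text
time_s: 1.9
tcp_pos: [533.2, -40.9, 160.4]
ee_rot: [-0.001, 0.995, -0.095, -0.0]
contact_force: [0.3, 0.4, -0.5]
grip_width: 85.4
```

Run:
```python
from h import *
s=bot.read_state();print(s["time_s"],s["tcp_pos"],s["ee_rot"],s["joint_pos"])
for n in C:
    im=cams.capture(n)[:,:,::-1];cv2.imwrite(f"pics/{n}1.png",im)
    u=proj(n,[533,-40,110])[0].astype(int);print(u)
    cv2.imwrite(f"pics/{n}1z.png",cv2.resize(im[u[1]-45:u[1]+45,u[0]-60:u[0]+60],None,fx=6,fy=6,interpolation=cv2.INTER_CUBIC))
```

```text
1.9 [533.2130958  -40.9030876  160.40513223] [-1.45323658e-03  9.95431998e-01 -9.54621330e-02 -8.18751539e-05] [-0.22160958  0.42683504  1.60268195  0.00319211  1.11260539  1.53898969]
[277 211]
[300 179]
```

View pics/side1z.png

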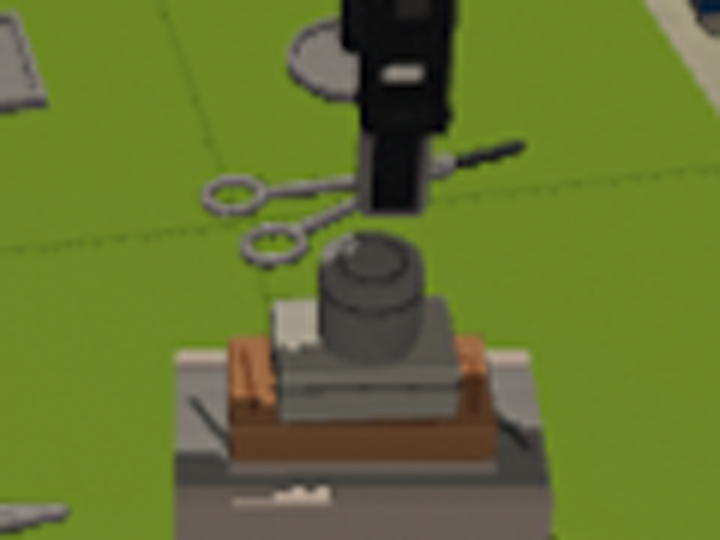

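Run:
```python
from h import *
a=-.19
for d in (42.5,57):
  for z in (160,167,173,180):
    print(d,z,(proj("side",[533.2+d*np.sin(a),-40.9-d*np.cos(a),z])[0]-[277-60,211-45]+.5)*6)
```

```text
42.5 160 [385.85826854 238.9841805 ]
42.5 167 [387.03519976 221.13069267]
42.5 173 [388.05379393 205.67910275]
42.5 180 [389.25375407 187.47627718]
57 160 [389.28798209 267.46543496]
57 167 [390.50122913 249.48660973]
57 173 [391.55141016 233.9242216 ]
57 180 [392.78876802 215.58810373]
```

The near finger's tip is centred over the jar at about (393,212) in the crop, and the open tips sit about 12 mm above the TCP height. I'll go down to TCP z = 90 and grip the jar.

>>> step_arm(
  plan=[
    [0,0,0,0.0003,0.001,-0.02,1],
    [0,0,0,0.0003,0.001,-0.045,1],
    [0,0,0,0.0003,0.001,-0.0705,1],
    [0,0,0,0.0003,0.001,-0.0705,1],
    [0,0,0,0.0003,0.001,-0.0705,0.3],
    [0,0,0,0.0003,0.001,-0.0705,0.3],
    [0,0,0,0.0003,0.001,-0.0705,0.3],
    [0,0,0,0.0003,0.001,-0.0705,0.3],
  ],
  newtons=25,
)

```text
time_s: 2.8
tcp_pos: [535.3, -39.9, 92.5]
ee_rot: [-0.001, 0.995, -0.095, 0.003]
contact_force: [-0.5, -0.6, 3.6]
grip_width: 34.9
```

Run:
```python
from h import *
s=bot.read_state();print(s["time_s"],s["tcp_pos"],s["ee_rot"],s["contact_force"],s["grip_width"])
```

```text
2.8 [535.29469114 -39.85540929  92.49868346] [-0.00107755  0.99546329 -0.09510248  0.0026833 ] [-0.51816032 -0.59211161  3.63126582] 34.917571436316024
```

>>> step_arm(
  plan=[
    [0,0,0,0,0,0.0,0.3],
    [0,0,0,0,0,0.0,0.3],
  ],
)

```text
time_s: 3.0
tcp_pos: [535.6, -39.9, 93.0]
ee_rot: [-0.001, 0.995, -0.095, 0.003]
contact_force: [-0.5, 0.1, -0.3]
grip_width: 35.0
```

```bash
cat > look.py <<'E'
from h import *
import sys
t=sys.argv[1];x,y,z=map(float,sys.argv[2:5])
s=bot.read_state();print(s["time_s"],s["tcp_pos"].round(1),s["ee_rot"].round(4),s["contact_force"].round(2),round(s["grip_width"],1))
o=[]
for n in C:
    im=cams.capture(n)[:,:,::-1];cv2.imwrite(f"pics/{n}{t}.png",im)
    u=proj(n,[x,y,z])[0].astype(int);c=[max(u[0]-33,0),max(u[1]-45,0)];print(n,"origin",c,"x6")
    o.append(cv2.resize(im[c[1]:c[1]+90,c[0]:c[0]+66],(396,540),interpolation=cv2.INTER_CUBIC))
cv2.imwrite(f"pics/z{t}.png",np.hstack(o))
E
python3 look.py 2 533 -40 100
```

```text
3.0 [535.6 -39.9  93. ] [-0.001   0.9955 -0.0951  0.0032] [-0.54  0.12 -0.28] 35.0
side origin [np.int64(244), np.int64(170)] x6
top origin [np.int64(267), np.int64(134)] x6
```

View pics/z2.png

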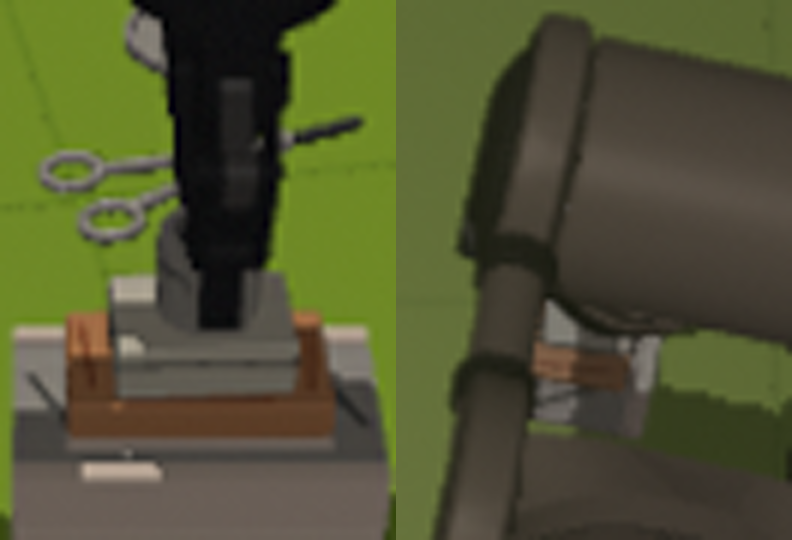

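Run:
```python
from h import *
a=-.19
for d in (18,25,32):
  for z in (85,90,95,100):
    print(d,z,(proj("side",[535.3+d*np.sin(a),-40-d*np.cos(a),z])[0]-[244,170]+.5)*6)
```

```text
18 85 [212.28120514 344.70485394]
18 90 [213.01674365 333.38971096]
18 95 [213.75734349 321.9967071 ]
18 100 [214.50305708 310.52503592]
25 85 [213.71915247 358.1812036 ]
25 90 [214.46467198 346.83540427]
25 95 [215.21535661 335.41099875]
25 100 [215.97126023 323.9071673 ]
32 85 [215.17678211 371.84201462]
32 90 [215.93248812 360.46577903]
32 95 [216.69346592 349.0101832 ]
32 100 [217.45977085 337.47439381]
```

>>> step_arm(
  plan=[
    [0,0,0,0,0,0.006,0.3],
    [0,0,0,0,0,0.018,0.3],
    [0,0,0,0,0,0.034,0.3],
    [0,0,0,0.002,0.008,0.05,0.3],
    [0,0,0,0.006,0.024,0.06,0.3],
    [0,0,0,0.012,0.045,0.06,0.3],
    [0,0,0,0.018,0.07,0.06,0.3],
    [0,0,0,0.025,0.096,0.06,0.3],
    [0,0,0,0.032,0.122,0.06,0.3],
    [0,0,0,0.039,0.148,0.06,0.3],
    [0,0,0,0.045,0.171,0.06,0.3],
    [0,0,0,0.049,0.19,0.06,0.3],
  ],
)

```text
time_s: 4.3
tcp_pos: [584.7, 151.6, 153.7]
ee_rot: [-0.001, 0.995, -0.095, 0.003]
contact_force: [0.3, 0.2, -1.1]
grip_width: 34.9
```

```bash
python3 look.py 3 533 -40 100
```

```text
4.3 [584.7 151.6 153.7] [-0.0013  0.9955 -0.0947  0.0033] [ 0.31  0.2  -1.05] 34.9
side origin [np.int64(244), np.int64(170)] x6
top origin [np.int64(267), np.int64(134)] x6
```

View pics/side3.png

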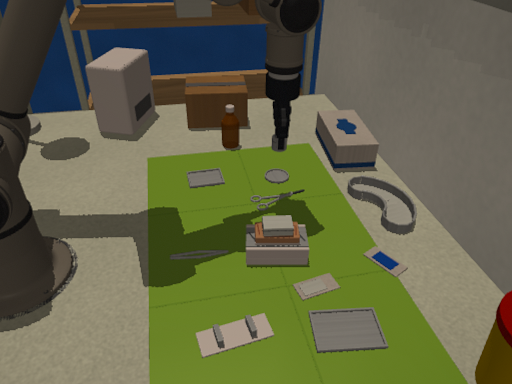

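View pics/z3.png

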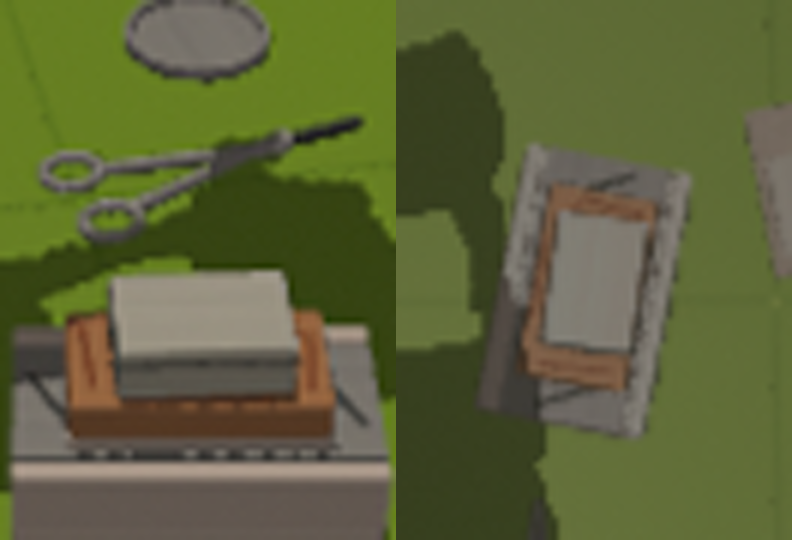

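>>> step_arm(
  plan=[
    [0,0,0,0.006,0.02,0,0.3],
    [0,0,0,0.014,0.045,0,0.3],
    [0,0,0,0.02,0.07,-0.01,0.3],
    [0,0,0,0.025,0.088,-0.03,0.3],
    [0,0,0,0.0268,0.0975,-0.055,0.3],
    [0,0,0,0.0268,0.0994,-0.08,0.3],
    [0,0,0,0.0268,0.0994,-0.1,0.3],
    [0,0,0,0.0268,0.0994,-0.12,0.3],
    [0,0,0,0.0268,0.0994,-0.132,0.3],
    [0,0,0,0.0268,0.0994,-0.138,0.3],
    [0,0,0,0.0268,0.0994,-0.138,0.3],
  ],
)

```text
time_s: 5.5
tcp_pos: [611.4, 251.5, 15.3]
ee_rot: [-0.001, 0.996, -0.094, 0.003]
contact_force: [-0.4, 0.6, -0.8]
grip_width: 35.2
```

```bash
python3 look.py 4 611 251 20
```

```text
5.5 [611.4 251.5  15.3] [-0.0014  0.9956 -0.0939  0.003 ] [-0.4   0.63 -0.8 ] 35.2
side origin [np.int64(243), np.int64(125)] x6
top origin [np.int64(165), np.int64(111)] x6
```

View pics/z4.png

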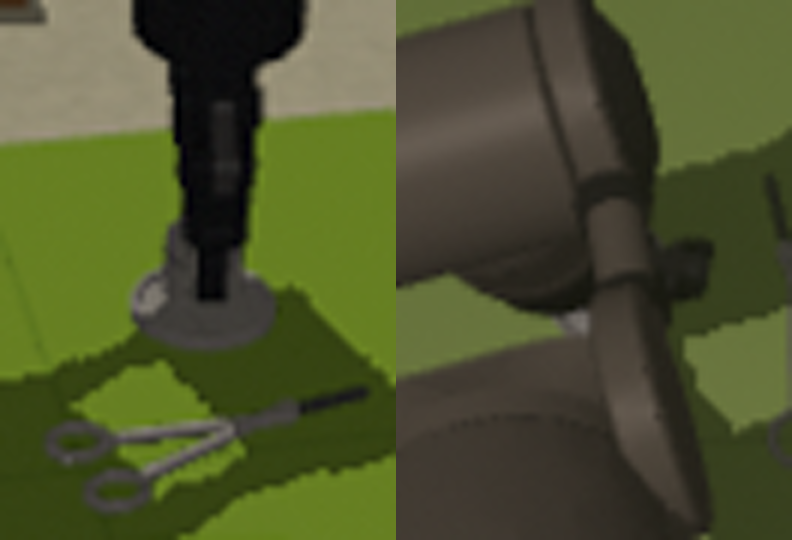

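The jar at about (208,270) in the crop is centred over the dish, whose outline runs from 132 to 275. I'll lower it until it touches.

>>> step_arm(
  plan=[
    [0,0,0,0,0,-0.003,0.3],
    [0,0,0,0,0,-0.005,0.3],
    [0,0,0,0,0,-0.006,0.3],
    [0,0,0,0,0,-0.006,0.3],
  ],
)

```text
time_s: 6.0
tcp_pos: [612.0, 251.9, 10.5]
ee_rot: [-0.002, 0.996, -0.094, 0.004]
contact_force: [-0.3, -0.4, -0.4]
grip_width: 35.4
```

>>> step_arm(
  plan=[
    [0,0,0,0,0,-0.001,0.3],
    [0,0,0,0,0,-0.002,0.3],
    [0,0,0,0,0,-0.002,0.3],
  ],
)

```text
time_s: 6.3
tcp_pos: [612.0, 251.9, 8.6]
ee_rot: [-0.002, 0.996, -0.094, 0.004]
contact_force: [-0.4, 0.1, 1.2]
grip_width: 35.1
```

>>> step_arm(
  plan=[
    [0,0,0,0,0,0,0.55],
    [0,0,0,0,0,0,0.7],
    [0,0,0,0,0,0,0.8],
    [0,0,0,0,0,0.01,0.9],
    [0,0,0,0,0,0.03,1],
    [0,0,0,0,0,0.06,1],
    [0,0,0,-0.005,-0.02,0.09,1],
    [0,0,0,-0.012,-0.05,0.12,1],
    [0,0,0,-0.022,-0.09,0.13,1],
    [0,0,0,-0.032,-0.13,0.13,1],
    [0,0,0,-0.042,-0.17,0.13,1],
    [0,0,0,-0.052,-0.205,0.13,1],
  ],
)

```text
time_s: 7.5
tcp_pos: [559.7, 45.1, 139.7]
ee_rot: [-0.002, 0.996, -0.094, 0.005]
contact_force: [0.5, -0.2, 0.2]
grip_width: 85.1
```

```bash
python3 look.py 5 611 251 20
```

```text
7.5 [559.7  45.1 139.7] [-0.0017  0.9956 -0.0939  0.0048] [ 0.48 -0.24  0.19] 85.1
side origin [np.int64(243), np.int64(125)] x6
top origin [np.int64(165), np.int64(111)] x6
```

View pics/z5.png

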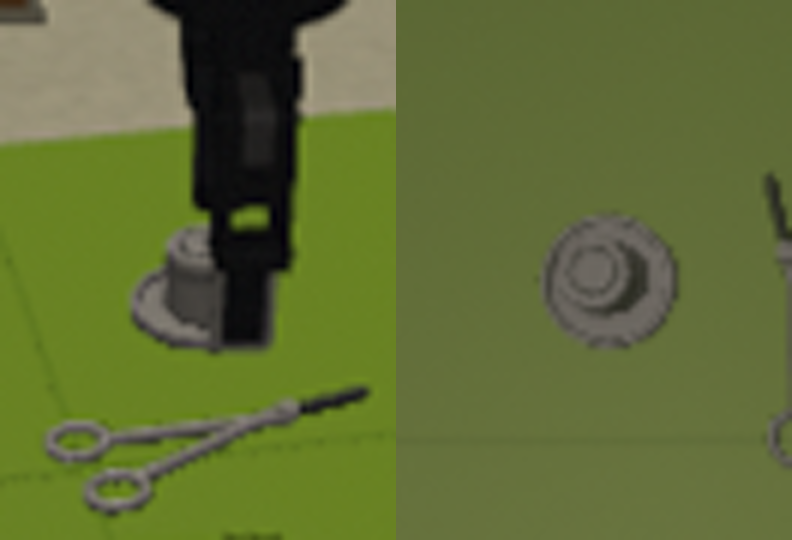

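Run:
```python
from h import *
print("jar",back("top",[(592-396)/6+165-.5,270/6+111-.5],35),"dish",back("top",[(611-396)/6+165-.5,281/6+111-.5],7))
# case pose from top3 / side3 pictures
for n in C:
    im=cv2.imread(f"pics/{n}3.png");P=proj(n,[[532,-40,87]])[0]
    print(n,P)
t=lambda x,y:back("top",[(x-396)/6+267-.5,y/6+134-.5],87)[0].round(1)
s=lambda x,y:back("side",[x/6+244-.5,y/6+170-.5],87)[0].round(1)
a=[t(558,206),t(652,222),t(630,356),t(542,344)];print(a,np.mean(a,0))
a=[s(110,280),s(285,272),s(298,350),s(117,358)];print(a,np.mean(a,0))
p=lambda x,y:back("top",[(x-396)/6+267-.5,y/6+134-.5],65)[0].round(1)
a=[p(552,185),p(657,203),p(628,390),p(525,372)];print("pad",a,np.mean(a,0))
t=lambda x,y:back("top",[(x-396)/6+267-.5,y/6+134-.5],45)[0].round(1)
a=[t(530,143),t(690,177),t(643,438),t(479,407)];print("stand",a,np.mean(a,0))
```

```text
jar [[610.98032966 253.81034958  35.        ]] dish [[609.76344564 249.13302424   7.        ]]
side [276.78299805 220.75956825]
top [299.81713368 180.58702347]
[array([567.6, -22.8,  87. ]), array([560. , -66.2,  87. ]), array([498. , -55.4,  87. ]), array([503.6, -14.9,  87. ])] [532.3   -39.825  87.   ]
[array([505. , -19.3,  87. ]), array([566.4, -26.7,  87. ]), array([559. , -68.2,  87. ]), array([498. , -60.4,  87. ])] [532.1  -43.65  87.  ]
pad [array([580.2, -21.9,  65. ]), array([571.5, -71.4,  65. ]), array([483.2, -56.9,  65. ]), array([491.8,  -8.5,  65. ])] [531.675 -39.675  65.   ]
stand [array([603.2, -13. ,  45. ]), array([586.5, -89.9,  45. ]), array([460.9, -66.1,  45. ]), array([476. ,  12.3,  45. ])] [531.65  -39.175  45.   ]
```

The jar stands about 4 mm off the dish centre, well within 18 mm, and the stack is unchanged. The case is next, at (532,-41).

>>> step_arm(
  plan=[
    [0,0,0,-0.01,-0.03,0,1],
    [0,0,0,-0.02,-0.06,0,1],
    [0,0,0,-0.0265,-0.082,-0.003,1],
    [0,0,0,-0.0277,-0.086,-0.02,1],
    [0,0,0,-0.0277,-0.086,-0.04,1],
    [0,0,0,-0.0277,-0.086,-0.058,1],
    [0,0,0,-0.0277,-0.086,-0.069,1],
    [0,0,0,-0.0277,-0.086,-0.069,1],
    [0,0,0,-0.0277,-0.086,-0.069,1],
  ],
)

```text
time_s: 8.5
tcp_pos: [532.1, -42.6, 71.2]
ee_rot: [-0.001, 0.995, -0.096, 0.005]
contact_force: [-0.3, 0.5, 0.1]
grip_width: 85.7
```

```bash
python3 look.py 6 532 -40 80
```

```text
8.5 [532.1 -42.6  71.2] [-0.0012  0.9954 -0.0957  0.0046] [-0.29  0.5   0.11] 85.7
side origin [np.int64(243), np.int64(178)] x6
top origin [np.int64(266), np.int64(135)] x6
```

View pics/z6.png

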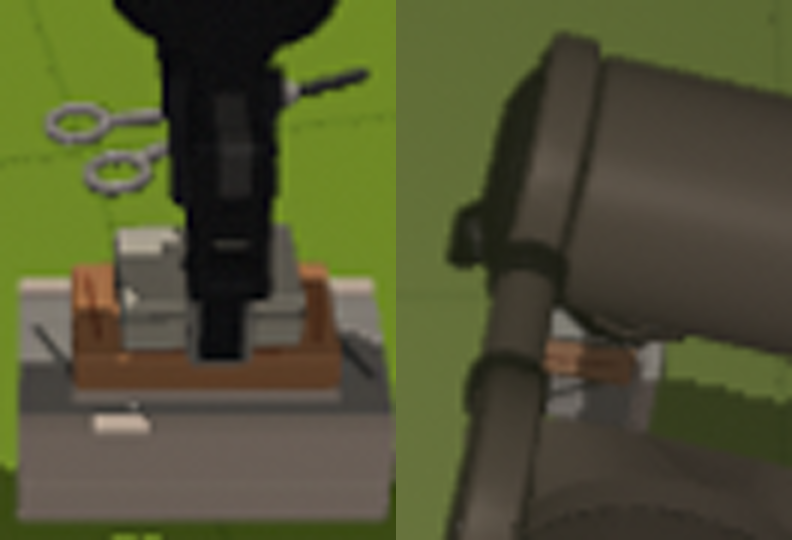

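The finger stands beside the case at about (220,330), with its tip below the lid. Closing now.

>>> step_arm(
  plan=[
    [0,0,0,0,0.001,0,0.7],
    [0,0,0,0,0.001,0,0.4],
    [0,0,0,0,0.001,0,0.3],
    [0,0,0,0,0.001,0,0.3],
    [0,0,0,0,0.001,0,0.3],
    [0,0,0,0,0.001,0,0.3],
  ],
  newtons=30,
)

```text
time_s: 9.2
tcp_pos: [532.6, -41.7, 72.2]
ee_rot: [-0.001, 0.995, -0.096, 0.006]
contact_force: [-0.9, 0.4, 5.4]
grip_width: 41.8
```

```bash
python3 look.py 7 532 -40 80
```

```text
9.2 [532.6 -41.7  72.2] [-0.0012  0.9954 -0.0957  0.0056] [-0.91  0.36  5.43] 41.8
side origin [np.int64(243), np.int64(178)] x6
top origin [np.int64(266), np.int64(135)] x6
```

View pics/z7.png

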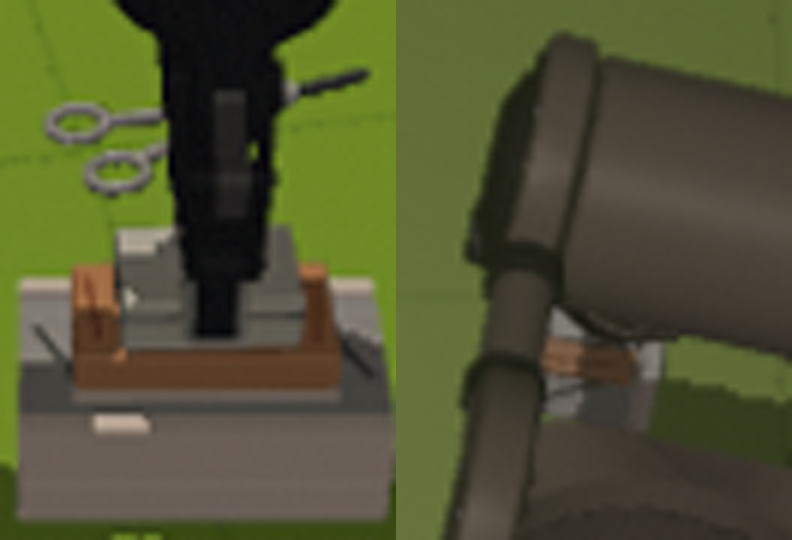

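>>> step_arm(
  plan=[
    [0,0,0,0,0,0.006,0.3],
    [0,0,0,0,0,0.018,0.3],
    [0,0,0,0,0,0.034,0.3],
    [0,0,0.3,-0.003,0.008,0.05,0.3],
    [0,0,1,-0.009,0.024,0.06,0.3],
    [0,0,2,-0.017,0.045,0.06,0.3],
    [0,0,3,-0.026,0.07,0.06,0.3],
    [0,0,4,-0.036,0.098,0.06,0.3],
    [0,0,5,-0.047,0.127,0.06,0.3],
    [0,0,6,-0.058,0.157,0.06,0.3],
    [0,0,7,-0.069,0.187,0.06,0.3],
    [0,0,8,-0.08,0.216,0.06,0.3],
  ],
)

```text
time_s: 10.5
tcp_pos: [451.2, 176.1, 132.6]
ee_rot: [-0.002, 1.0, -0.025, 0.005]
contact_force: [0.5, -0.4, -0.6]
grip_width: 41.5
```

>>> step_arm(
  plan=[
    [0,0,1,-0.009,0.025,0,0.3],
    [0,0,2,-0.018,0.049,0,0.3],
    [0,0,3,-0.026,0.07,0,0.3],
    [0,0,4,-0.032,0.087,0,0.3],
    [0,0,4.7,-0.036,0.098,-0.01,0.3],
    [0,0,4.7,-0.0375,0.103,-0.03,0.3],
    [0,0,4.7,-0.0375,0.103,-0.05,0.3],
    [0,0,4.7,-0.0375,0.103,-0.07,0.3],
    [0,0,4.7,-0.0375,0.103,-0.09,0.3],
    [0,0,4.7,-0.0375,0.103,-0.102,0.3],
    [0,0,4.7,-0.0375,0.103,-0.107,0.3],
    [0,0,4.7,-0.0375,0.103,-0.107,0.3],
  ],
)

```text
time_s: 11.7
tcp_pos: [413.4, 278.9, 25.2]
ee_rot: [-0.002, 1.0, 0.016, 0.005]
contact_force: [-0.4, -0.5, -1.0]
grip_width: 41.2
```

```bash
python3 look.py 8 415 277 20
```

```text
11.7 [413.4 278.9  25.2] [-0.0016  0.9999  0.0157  0.0048] [-0.4  -0.51 -1.05] 41.2
side origin [np.int64(171), np.int64(127)] x6
top origin [np.int64(156), np.int64(177)] x6
```

View pics/side8.png

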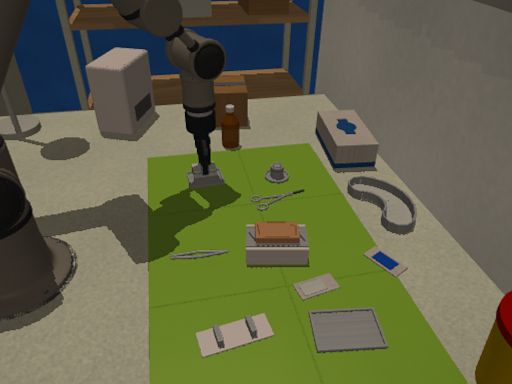

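View pics/z8.png

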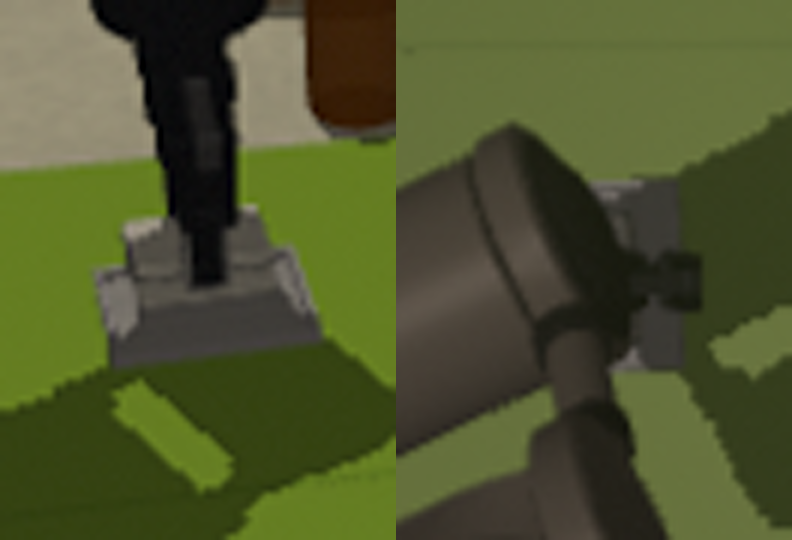

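The case is held level over the small tray, centred to a few mm. Lowering 15 mm.

>>> step_arm(
  plan=[
    [0,0,0,0.001,-0.001,-0.005,0.3],
    [0,0,0,0.001,-0.001,-0.01,0.3],
    [0,0,0,0.001,-0.001,-0.0135,0.3],
    [0,0,0,0.001,-0.001,-0.0155,0.3],
    [0,0,0,0.001,-0.001,-0.0155,0.3],
    [0,0,0,0.001,-0.001,-0.0155,0.3],
  ],
)

```text
time_s: 12.4
tcp_pos: [415.2, 278.3, 10.7]
ee_rot: [-0.002, 1.0, 0.016, 0.006]
contact_force: [-0.0, -0.6, -1.5]
grip_width: 41.4
```

>>> step_arm(
  plan=[
    [0,0,0,0,-0.001,-0.001,0.3],
    [0,0,0,0,-0.001,-0.0015,0.3],
    [0,0,0,0,-0.001,-0.0015,0.3],
  ],
)

```text
time_s: 12.7
tcp_pos: [415.4, 277.9, 10.2]
ee_rot: [-0.003, 1.0, 0.016, 0.006]
contact_force: [-2.6, 1.4, 9.2]
grip_width: 41.1
```

Contact: the force in z has risen to 9 N. I'll release, retreat and look.

>>> step_arm(
  plan=[
    [0,0,0,0,0,0.0005,0.6],
    [0,0,0,0,0,0.0005,0.7],
    [0,0,0,0,0,0.0005,0.8],
    [0,0,0,0,0,0.01,0.9],
    [0,0,0,0,0,0.03,1],
    [0,0,0,0,0,0.06,1],
    [0,0,-2,0.007,-0.02,0.09,1],
    [0,0,-4,0.02,-0.055,0.11,1],
    [0,0,-6,0.035,-0.095,0.11,1],
    [0,0,-8,0.05,-0.135,0.11,1],
    [0,0,-10,0.065,-0.175,0.11,1],
    [0,0,-12.8,0.08,-0.215,0.11,1],
  ],
)

```text
time_s: 13.9
tcp_pos: [495.8, 61.2, 121.0]
ee_rot: [-0.002, 0.995, -0.097, 0.007]
contact_force: [1.3, 1.2, 1.1]
grip_width: 85.5
```

```bash
python3 look.py 9 415 277 20
```

```text
13.9 [495.8  61.2 121. ] [-0.0019  0.9953 -0.0966  0.0071] [1.26 1.24 1.05] 85.5
side origin [np.int64(171), np.int64(127)] x6
top origin [np.int64(156), np.int64(177)] x6
```

View pics/z9.png

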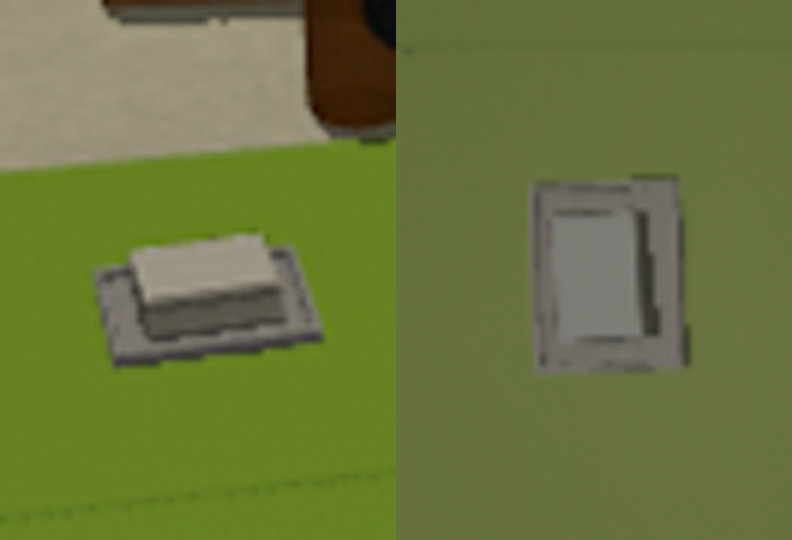

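Run:
```python
from h import *
t=lambda x,y,z:back("top",[(x-396)/6+156-.5,y/6+177-.5],z)[0].round(1)
a=[t(552,215,25),t(633,210,25),t(640,335,25),t(560,338,25)];print("case",a,np.mean(a,0))
s=bot.read_state();q=s["ee_rot"];yaw=-.192
cur=R.from_quat([q[1],q[2],q[3],q[0]]);des=R.from_matrix(np.array([[np.cos(yaw),np.sin(yaw),0],[np.sin(yaw),-np.cos(yaw),0],[0,0,-1]]).T)
des=R.from_matrix(np.column_stack([[np.cos(yaw),np.sin(yaw),0],[np.sin(yaw),-np.cos(yaw),0],[0,0,-1]]))
print(np.degrees((des*cur.inv()).as_rotvec()),s["tcp_pos"],s["joint_pos"])
for n in C:
    im=cv2.imread(f"pics/{n}9.png");u=proj(n,[532,-40,60])[0].astype(int)
    cv2.imwrite(f"pics/{n}9p.png",cv2.resize(im[u[1]-35:u[1]+35,u[0]-35:u[0]+35],None,fx=8,fy=8,interpolation=cv2.INTER_CUBIC));print(u-35)
```

```text
case [array([445.4, 300.4,  25. ]), array([447.7, 260.9,  25. ]), array([387.1, 257.2,  25. ]), array([385.7, 296. ,  25. ])] [416.475 278.625  25.   ]
[-0.07542903  0.90641777  0.35640478] [497.28430277  58.63453797 120.95336512] [-0.03698116  0.41160573  1.75811708  0.00226621  0.95610474  1.73074339]
[241 195]
[263 146]
```

View pics/top9p.png

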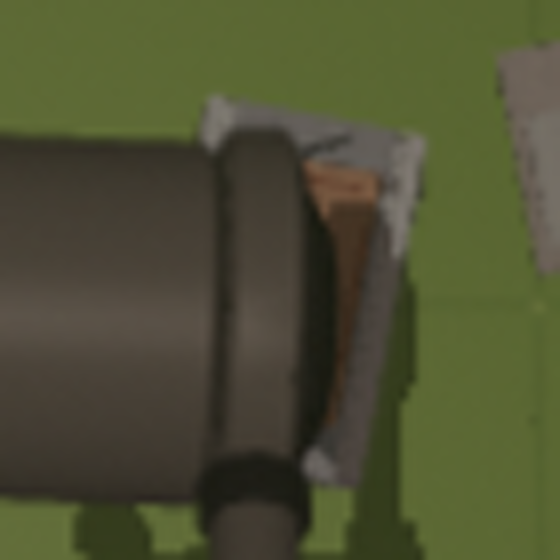

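View pics/side9p.png

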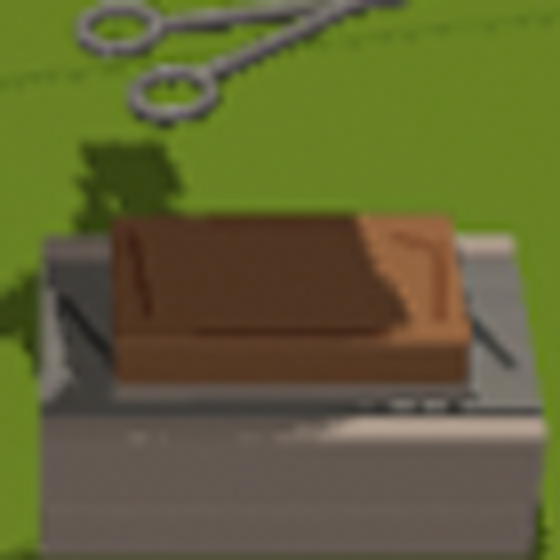

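>>> step_arm(
  plan=[
    [0,0.9,0.36,0.01,-0.03,0,1],
    [0,0.9,0.36,0.02,-0.06,0,1],
    [0,0.9,0.36,0.03,-0.086,0,1],
    [0,0.9,0.36,0.0347,-0.099,-0.003,1],
    [0,0.9,0.36,0.0347,-0.099,-0.02,1],
    [0,0.9,0.36,0.0347,-0.099,-0.04,1],
    [0,0.9,0.36,0.0347,-0.099,-0.058,1],
    [0,0.9,0.36,0.0347,-0.099,-0.068,1],
    [0,0.9,0.36,0.0347,-0.099,-0.073,1],
    [0,0.9,0.36,0.0347,-0.099,-0.073,1],
    [0,0.9,0.36,0.0347,-0.099,-0.073,1],
  ],
)

```text
time_s: 15.1
tcp_pos: [532.4, -40.2, 48.6]
ee_rot: [-0.001, 0.995, -0.096, 0.0]
contact_force: [-0.4, 0.5, 0.4]
grip_width: 85.1
```

```bash
python3 look.py 10 532 -40 60
```

```text
15.1 [532.4 -40.2  48.6] [-6.000e-04  9.954e-01 -9.570e-02  5.000e-04] [-0.35  0.53  0.41] 85.1
side origin [np.int64(243), np.int64(185)] x6
top origin [np.int64(265), np.int64(136)] x6
```

View pics/z10.png

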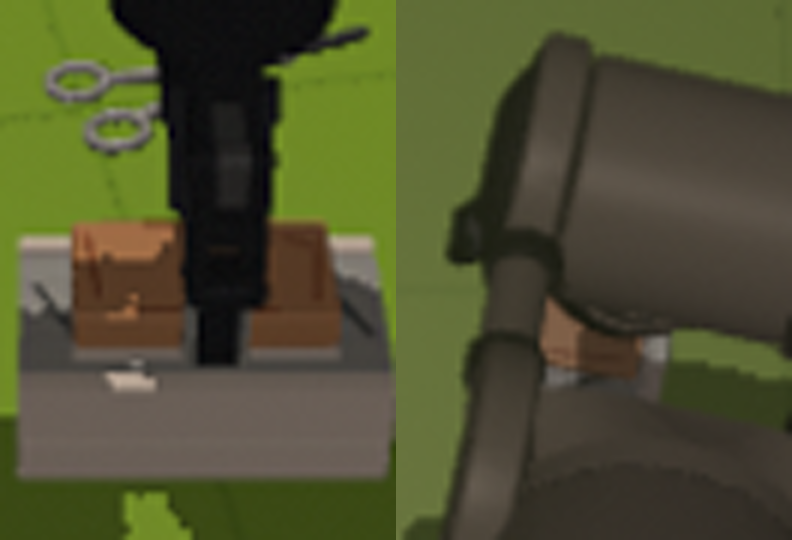

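>>> step_arm(
  plan=[
    [0,0,0,0,0,0,0.7],
    [0,0,0,0,0,0,0.5],
    [0,0,0,0,0,0,0.4],
    [0,0,0,0,0,0,0.4],
    [0,0,0,0,0,0,0.4],
    [0,0,0,0,0,0.0,0.4],
    [0,0,0,0,0,0.006,0.4],
    [0,0,0,0,0,0.016,0.4],
    [0,0,0,0,0,0.03,0.4],
    [0,0,0,0,0,0.04,0.4],
    [0,0,0,0,0,0.04,0.4],
  ],
  newtons=40,
)

```text
time_s: 16.3
tcp_pos: [533.5, -40.6, 90.5]
ee_rot: [-0.0, 0.995, -0.096, 0.002]
contact_force: [0.7, 1.8, -2.3]
grip_width: 51.1
```

```bash
python3 look.py 11 532 -40 60
```

```text
16.3 [533.5 -40.6  90.5] [-4.000e-04  9.954e-01 -9.580e-02  2.400e-03] [ 0.68  1.82 -2.35] 51.1
side origin [np.int64(243), np.int64(185)] x6
top origin [np.int64(265), np.int64(136)] x6
```

View pics/z11.png

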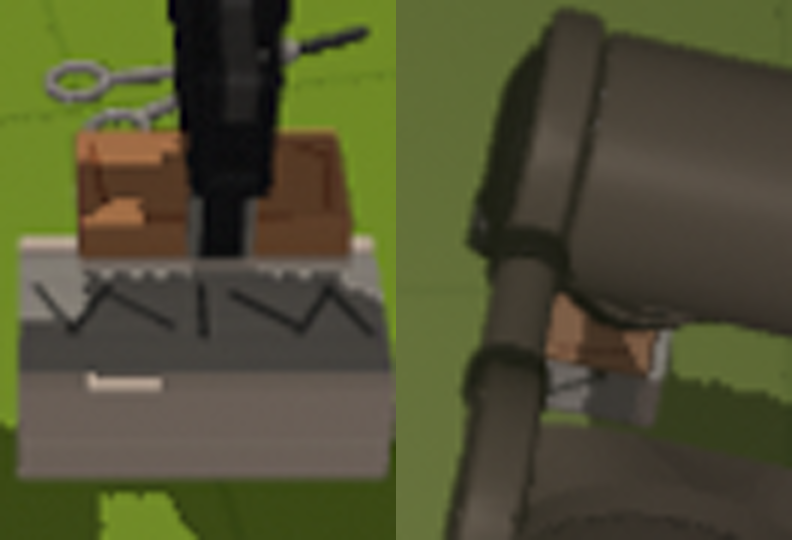

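>>> step_arm(
  plan=[
    [0,0,0.3,0.003,-0.009,0.01,0.4],
    [0,0.1,0.6,0.01,-0.028,0.02,0.4],
    [0,0.2,1,0.018,-0.053,0.02,0.4],
    [0,0.3,1.5,0.027,-0.08,0.02,0.4],
    [0,0.3,2,0.037,-0.108,0.02,0.4],
    [0,0.3,2.4,0.047,-0.137,0.02,0.4],
    [0,0.3,2.8,0.056,-0.164,0.02,0.4],
    [0,0.3,3,0.064,-0.188,0.015,0.4],
    [0,0.3,3,0.071,-0.207,0,0.4],
    [0,0.3,3,0.075,-0.218,-0.02,0.4],
    [0,0.3,3,0.075,-0.22,-0.045,0.4],
    [0,0.3,3,0.075,-0.22,-0.065,0.4],
  ],
)

```text
time_s: 17.6
tcp_pos: [606.8, -261.7, 22.3]
ee_rot: [-0.001, 0.998, -0.07, -0.002]
contact_force: [0.6, -0.0, -2.3]
grip_width: 51.0
```

>>> step_arm(
  plan=[
    [0,0,0,0,0,0,0.4],
    [0,0,0,0,0,0,0.4],
  ],
)

```text
time_s: 17.8
tcp_pos: [606.6, -262.3, 22.1]
ee_rot: [-0.001, 0.998, -0.07, -0.003]
contact_force: [0.3, -0.4, -1.1]
grip_width: 50.9
```

```bash
python3 look.py 12 607 -260 20
```

```text
17.8 [ 606.6 -262.3   22.1] [-7.000e-04  9.975e-01 -7.030e-02 -2.900e-03] [ 0.31 -0.38 -1.12] 50.9
side origin [np.int64(314), np.int64(277)] x6
top origin [np.int64(338), np.int64(112)] x6
```

View pics/z12.png

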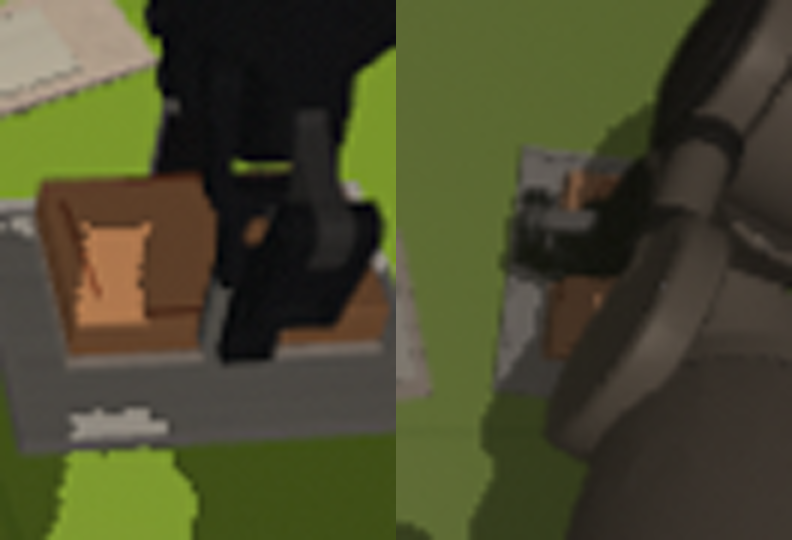

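>>> step_arm(
  plan=[
    [0,-0.3,0,0.0015,0.0015,-0.004,0.4],
    [0,-0.3,0,0.0015,0.0015,-0.008,0.4],
    [0,-0.3,0,0.0015,0.0015,-0.011,0.4],
    [0,-0.3,0,0.0015,0.0015,-0.0125,0.4],
    [0,-0.3,0,0.0015,0.0015,-0.0125,0.4],
  ],
)

```text
time_s: 18.4
tcp_pos: [608.9, -260.7, 10.8]
ee_rot: [-0.0, 0.998, -0.07, 0.001]
contact_force: [0.0, 0.2, -1.6]
grip_width: 51.0
```

>>> step_arm(
  plan=[
    [0,0,0,0,0,-0.001,0.4],
    [0,0,0,0,0,-0.0015,0.4],
    [0,0,0,0,0,-0.0015,0.4],
  ],
)

```text
time_s: 18.7
tcp_pos: [608.9, -260.7, 9.3]
ee_rot: [-0.0, 0.998, -0.07, 0.001]
contact_force: [-0.3, -0.1, -1.3]
grip_width: 50.7
```

>>> step_arm(
  plan=[
    [0,0,0,0,0,-0.001,0.4],
    [0,0,0,0,0,-0.0015,0.4],
    [0,0,0,0,0,-0.0015,0.4],
  ],
)

```text
time_s: 19.0
tcp_pos: [608.8, -260.7, 7.7]
ee_rot: [-0.0, 0.998, -0.07, 0.001]
contact_force: [0.8, 0.8, -1.8]
grip_width: 50.9
```

>>> step_arm(
  plan=[
    [0,0,0,0,0,-0.0007,0.4],
    [0,0,0,0,0,-0.001,0.4],
    [0,0,0,0,0,-0.001,0.4],
  ],
)

```text
time_s: 19.3
tcp_pos: [608.9, -260.7, 7.4]
ee_rot: [-0.0, 0.998, -0.07, 0.001]
contact_force: [-2.2, 0.8, 6.1]
grip_width: 50.9
```

Contact is felt at TCP z 7.4. Releasing and lifting.

>>> step_arm(
  plan=[
    [0,0,0,0,0,0.0005,0.7],
    [0,0,0,0,0,0.0005,0.8],
    [0,0,0,0,0,0.0005,0.9],
    [0,0,0,0,0,0.01,1],
    [0,0,0,0,0,0.03,1],
    [0,0,0,0,0,0.06,1],
    [0,0,0,0,0.02,0.09,1],
    [0,0,0,0.01,0.05,0.12,1],
    [0,0,0,0.02,0.09,0.13,1],
    [0,0,0,0.03,0.13,0.13,0.6],
    [0,0,0,0.035,0.16,0.13,0.2],
    [0,0,0,0.035,0.17,0.13,0],
  ],
)

```text
time_s: 20.5
tcp_pos: [644.4, -87.4, 138.3]
ee_rot: [-0.001, 0.998, -0.068, 0.001]
contact_force: [0.9, -1.1, -0.4]
grip_width: 44.1
```

```bash
python3 look.py 13 607 -260 20
```

```text
20.5 [644.4 -87.4 138.3] [-6.000e-04  9.977e-01 -6.850e-02  1.400e-03] [ 0.92 -1.09 -0.36] 44.1
side origin [np.int64(314), np.int64(277)] x6
top origin [np.int64(338), np.int64(112)] x6
```

View pics/z13.png

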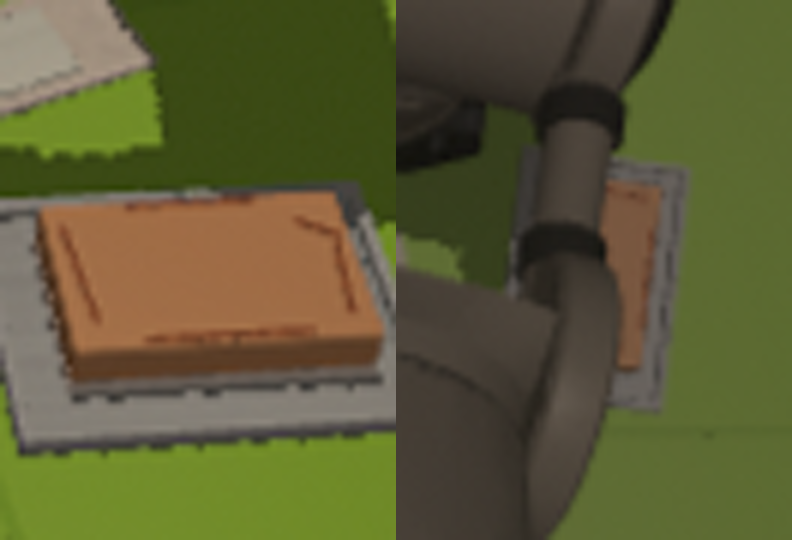

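View pics/side13.png

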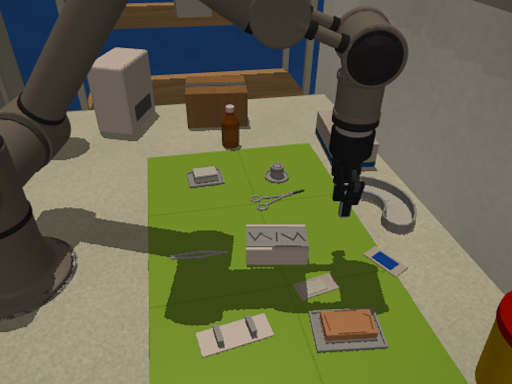

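Run:
```python
from h import *
im=cv2.imread("pics/side13.png")
s=lambda x,y:back("side",[x/6+314-.5,y/6+277-.5],23)[0].round(1)
a=[s(40,208),s(335,195),s(382,335),s(75,350)];print("pad",a,np.mean(a,0))
M=nongreen(im);m=cc(M,proj("side",[532,-60,45])[0]);print(m.sum())
print(fit({"side":m},lambda x,y,a:box(x,y,a,130,80,0,45),[532,-40,-.19]))
u=proj("side",[532,-40,45])[0].astype(int)-[50,35];print(u)
cv2.imwrite("pics/st.png",cv2.resize(im[u[1]:u[1]+70,u[0]:u[0]+100],None,fx=7,fy=7,interpolation=cv2.INTER_CUBIC))
cv2.imwrite("pics/stm.png",cv2.resize(m[u[1]:u[1]+70,u[0]:u[0]+100]*255,None,fx=5,fy=5))
```

```text
pad [array([ 566.9, -229.4,   23. ]), array([ 656.8, -242.9,   23. ]), array([ 648.7, -292. ,   23. ]), array([ 559.9, -278.8,   23. ])] [ 608.075 -260.775   23.   ]
2527.0
(array([ 5.32906456e+02, -3.89210259e+01, -1.95123677e-01]), np.float64(4.89270280661284))
[225 201][ WARN:0@0.858] global loadsave.cpp:1063 imwrite_ Unsupported depth image for selected encoder is fallbacked to CV_8U.
```

View pics/st.png

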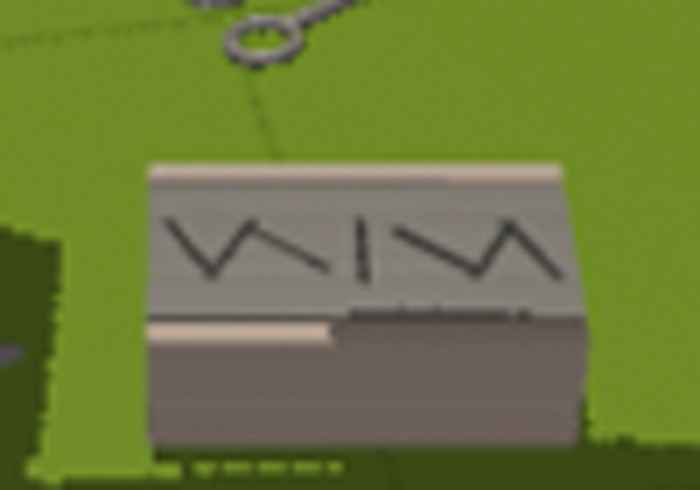

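The template is clean and flush, and the stand fit is (532.5,-39.4) with yaw -0.195. The pad sits within about 2 mm of its tray's centre. Next I'll put the closed fingers behind the template's rear end.

>>> step_arm(
  plan=[
    [0,0,-1,-0.008,0.01,0,0],
    [0,0,-2,-0.016,0.02,0,0],
    [0,0,-3.3,-0.0237,0.0306,0,0],
    [0,0,-3.3,-0.0237,0.0306,0,0],
    [0,0,-3.3,-0.0237,0.0306,-0.02,0],
    [0,0,-3.3,-0.0237,0.0306,-0.045,0],
    [0,0,-3.3,-0.0237,0.0306,-0.07,0],
    [0,0,-3.3,-0.0237,0.0306,-0.092,0],
    [0,0,-3.3,-0.0237,0.0306,-0.106,0],
    [0,0,-3.3,-0.0237,0.0306,-0.106,0],
    [0,0,-3.3,-0.0237,0.0306,-0.106,0],
  ],
)

```text
time_s: 21.7
tcp_pos: [620.8, -59.6, 32.4]
ee_rot: [-0.0, 0.995, -0.098, 0.001]
contact_force: [0.1, 0.6, -0.5]
grip_width: -0.1
```

```bash
python3 look.py 14 600 -52 40
```

```text
21.7 [620.8 -59.6  32.4] [-1.000e-04  9.952e-01 -9.790e-02  1.500e-03] [ 0.07  0.58 -0.45] -0.1
side origin [np.int64(274), np.int64(192)] x6
top origin [np.int64(269), np.int64(113)] x6
```

View pics/z14.png

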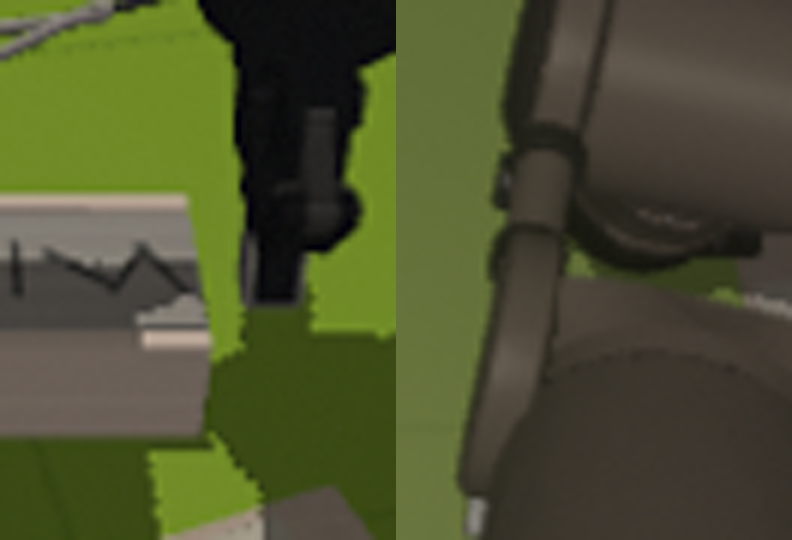

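The closed fingers stand behind the template's rear end, with the tip at about (272,300) in the crop and roughly 13 mm of gap. Pushing along -x of the stand.

>>> step_arm(
  plan=[
    [0,0,0,-0.004,0.0036,0,0],
    [0,0,0,-0.009,0.0046,0,0],
    [0,0,0,-0.014,0.0056,0,0],
    [0,0,0,-0.019,0.0066,0,0],
    [0,0,0,-0.024,0.0075,0,0],
    [0,0,0,-0.029,0.0085,0,0],
    [0,0,0,-0.034,0.0095,0,0],
    [0,0,0,-0.039,0.0105,0,0],
    [0,0,0,-0.044,0.0115,0,0],
    [0,0,0,-0.048,0.0123,0,0],
    [0,0,0,-0.051,0.0129,0,0],
    [0,0,0,-0.051,0.0129,0,0],
  ],
)

```text
time_s: 23.0
tcp_pos: [569.4, -46.2, 33.1]
ee_rot: [-0.0, 0.995, -0.098, 0.002]
contact_force: [0.5, 0.0, -1.0]
grip_width: 0.0
```

```bash
python3 look.py 15 532 -40 40
```

```text
23.0 [569.4 -46.2  33.1] [-1.000e-04  9.952e-01 -9.770e-02  1.600e-03] [ 0.48  0.04 -1.02] 0.0
side origin [np.int64(242), np.int64(192)] x6
top origin [np.int64(265), np.int64(137)] x6
```

View pics/z15.png

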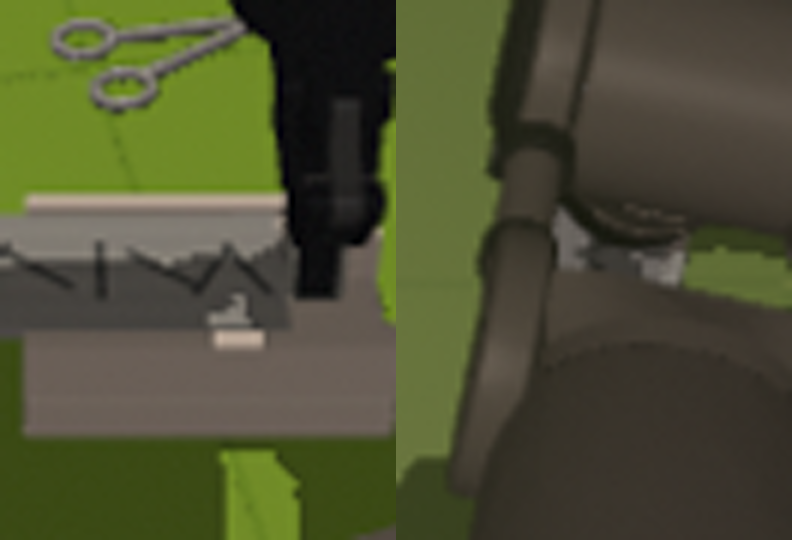

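The template is sliding, about 38 mm out so far. Pushing 10 mm more.

>>> step_arm(
  plan=[
    [0,0,0,-0.004,0.0008,0,0],
    [0,0,0,-0.007,0.0014,0,0],
    [0,0,0,-0.01,0.002,0,0],
    [0,0,0,-0.01,0.002,0,0],
    [0,0,0,-0.01,0.002,0,0],
  ],
)

```text
time_s: 23.6
tcp_pos: [559.3, -44.2, 32.9]
ee_rot: [-0.0, 0.995, -0.098, 0.001]
contact_force: [0.4, -0.2, -0.6]
grip_width: 0.1
```

>>> step_arm(
  plan=[
    [0,0,0,0.004,-0.0008,0,0],
    [0,0,0,0.009,-0.0018,0,0],
    [0,0,0,0.009,-0.0018,0.01,0],
    [0,0,0,0.009,-0.0018,0.03,0],
    [0,0,0,0.009,-0.0018,0.06,0],
    [0,0,0,0.009,-0.0018,0.1,0.2],
    [0,0,0,0.009,0.02,0.11,0.5],
    [0,0,0,0.009,0.06,0.11,0.8],
    [0,0,0,0.009,0.1,0.11,1],
    [0,0,0,0.009,0.14,0.11,1],
    [0,0,0,0.009,0.14,0.11,1],
  ],
)

```text
time_s: 24.7
tcp_pos: [567.9, 100.2, 143.7]
ee_rot: [-0.001, 0.995, -0.095, 0.001]
contact_force: [0.1, 0.4, 0.7]
grip_width: 85.1
```

```bash
python3 look.py 16 490 -40 40
```

```text
24.7 [567.9 100.2 143.7] [-9.000e-04  9.954e-01 -9.540e-02  1.500e-03] [0.14 0.41 0.74] 85.1
side origin [np.int64(223), np.int64(195)] x6
top origin [np.int64(265), np.int64(151)] x6
```

View pics/z16.png

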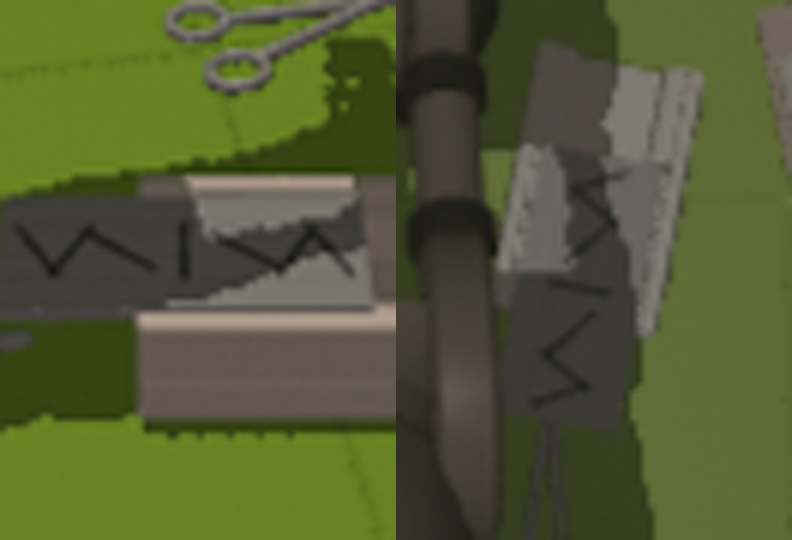

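Run:
```python
from h import *
t=lambda x,y:back("top",[(x-396)/6+265-.5,y/6+151-.5],45)[0].round(1)
f=[t(502,412),t(620,432)];print("front",f,np.mean(f,0))
s=lambda x,y:back("side",[x/6+223-.5,y/6+195-.5],45)[0].round(1)
r=[s(358,192),s(372,307)];print("rear",r,np.mean(r,0))
c=np.array([532.4,-39.4]);e=np.array([np.cos(-.195),np.sin(-.195)])
print((np.mean(f,0)[:2]-c)@e,(np.mean(r,0)[:2]-c)@e)
g=c+e*(-48-40);print("grasp",g,c+e*-48)
im=cv2.imread("pics/side16.png");cv2.imwrite("pics/s16.png",cv2.resize(im[200:270,195:325],None,fx=6,fy=6,interpolation=cv2.INTER_CUBIC))
```

```text
front [array([424.9,   7.3,  45. ]), array([415.2, -49. ,  45. ])] [420.05 -20.85  45.  ]
rear [array([553.4, -12.3,  45. ]), array([542.1, -72.4,  45. ])] [547.75 -42.35  45.  ]
-113.81507489744796 15.630693005725178
grasp [446.06780508 -22.34854492] [485.30971186 -30.09920632]
```

View pics/s16.png

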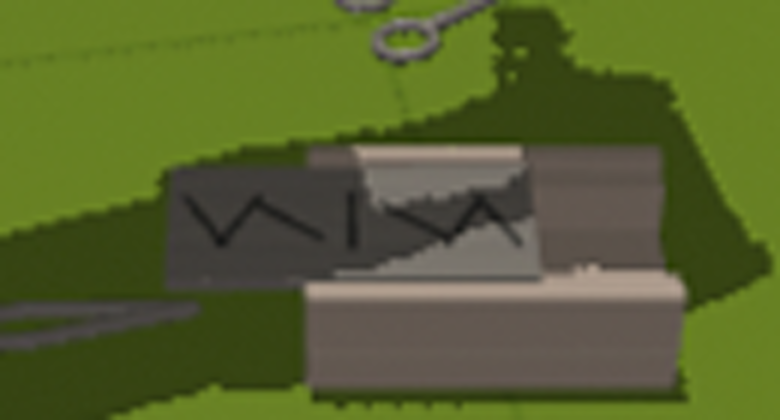

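The template is about 49 mm out over the front edge and lies straight. I'll grip it at the middle of the overhang, (444.6,-22).

>>> step_arm(
  plan=[
    [0,0,0,-0.015,-0.015,0,1],
    [0,0,0,-0.04,-0.04,0,1],
    [0,0,0,-0.07,-0.07,0,1],
    [0,0,0,-0.1,-0.099,0,1],
    [0,0,0,-0.12,-0.119,0,1],
    [0,0,-0.3,-0.1233,-0.1222,-0.01,1],
    [0,0,-0.3,-0.1233,-0.1222,-0.03,1],
    [0,0,-0.3,-0.1233,-0.1222,-0.055,1],
    [0,0,-0.3,-0.1233,-0.1222,-0.07,1],
    [0,0,-0.3,-0.1233,-0.1222,-0.07,1],
    [0,0,-0.3,-0.1233,-0.1222,-0.07,1],
  ],
)

```text
time_s: 25.9
tcp_pos: [445.3, -26.0, 73.5]
ee_rot: [-0.0, 0.995, -0.1, 0.001]
contact_force: [0.6, 0.4, 0.1]
grip_width: 85.4
```

```bash
python3 look.py 17 445 -22 50
```

```text
25.9 [445.3 -26.   73.5] [-1.00e-04  9.95e-01 -9.95e-02  1.40e-03] [0.63 0.43 0.09] 85.4
side origin [np.int64(201), np.int64(189)] x6
top origin [np.int64(259), np.int64(167)] x6
```

View pics/z17.png

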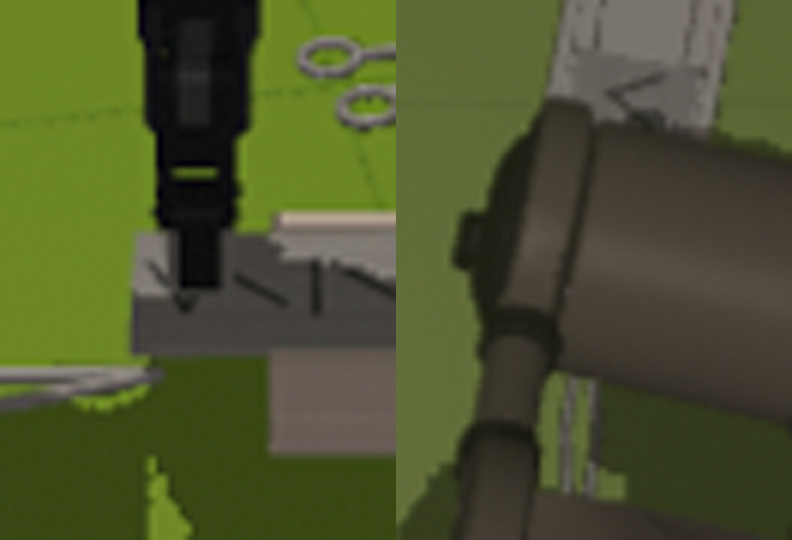

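>>> step_arm(
  plan=[
    [0,0,0,-0.0007,0.004,0,1],
    [0,0,0,-0.0007,0.004,0,1],
    [0,0,0,-0.0007,0.004,-0.01,1],
    [0,0,0,-0.0007,0.004,-0.025,1],
    [0,0,0,-0.0007,0.004,-0.04,1],
    [0,0,0,-0.0007,0.004,-0.05,1],
    [0,0,0,-0.0007,0.004,-0.05,1],
  ],
)

```text
time_s: 26.7
tcp_pos: [444.1, -21.7, 22.8]
ee_rot: [-0.0, 0.995, -0.099, 0.001]
contact_force: [0.6, 0.5, 0.8]
grip_width: 85.4
```

```bash
python3 look.py 18 445 -22 50
```

```text
26.7 [444.1 -21.7  22.8] [-1.000e-04  9.951e-01 -9.930e-02  8.000e-04] [0.63 0.46 0.82] 85.4
side origin [np.int64(201), np.int64(189)] x6
top origin [np.int64(259), np.int64(167)] x6
```

View pics/z18.png

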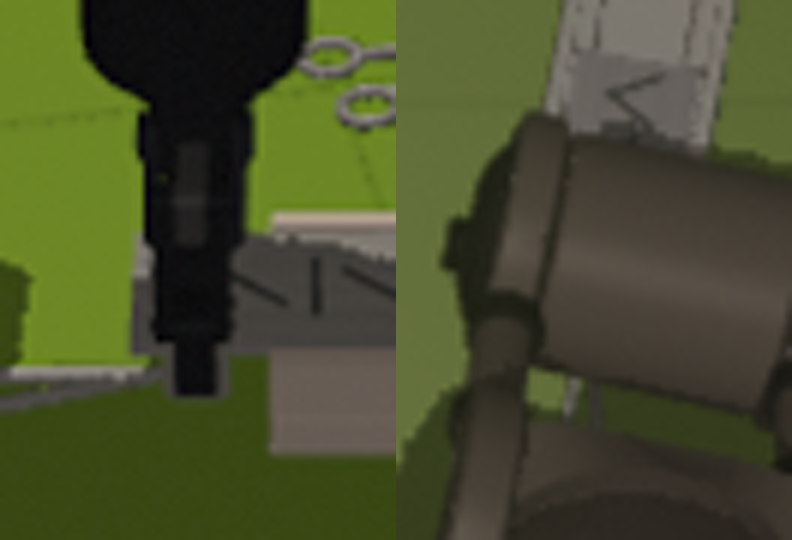

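The finger passes beside the overhang with its tip below the plate, at about (195,395). Closing at 60 N and lifting.

>>> step_arm(
  plan=[
    [0,0,0,0,0,0,0.8],
    [0,0,0,0,0,0,0.6],
    [0,0,0,0,0,0,0.5],
    [0,0,0,0,0,0,0.5],
    [0,0,0,0,0,0,0.5],
    [0,0,0,0,0,0,0.5],
  ],
  newtons=60,
)

```text
time_s: 27.4
tcp_pos: [445.5, -22.1, 24.9]
ee_rot: [0.0, 0.995, -0.099, 0.003]
contact_force: [-1.1, -0.9, 5.5]
grip_width: 58.2
```

>>> step_arm(
  plan=[
    [0,0,0,0,0,0.002,0.5],
    [0,0,0,0,0,0.006,0.5],
    [0,0,0,0,0,0.012,0.5],
    [0,0,0,0,0,0.02,0.5],
    [0,0,0,0,0,0.03,0.5],
    [0,0,0,0,0,0.04,0.5],
    [0,0,0,0,0,0.045,0.5],
    [0,0,0,0,0,0.045,0.5],
  ],
)

```text
time_s: 28.2
tcp_pos: [446.1, -22.2, 70.9]
ee_rot: [0.0, 0.995, -0.099, 0.004]
contact_force: [-0.1, -0.1, -1.4]
grip_width: 58.2
```

```bash
python3 look.py 19 475 -22 80
```

```text
28.2 [446.1 -22.2  70.9] [ 3.000e-04  9.951e-01 -9.920e-02  3.800e-03] [-0.11 -0.06 -1.42] 58.2
side origin [np.int64(215), np.int64(176)] x6
top origin [np.int64(260), np.int64(156)] x6
```

View pics/z19.png

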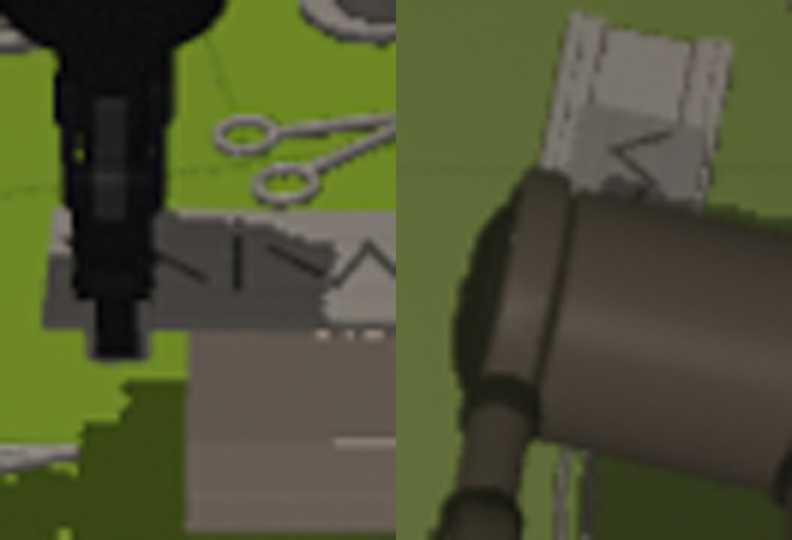

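```bash
python3 -c "
import cv2
im=cv2.imread('pics/side19.png');cv2.imwrite('pics/s19.png',cv2.resize(im[190:270,200:330],None,fx=6,fy=6,interpolation=cv2.INTER_CUBIC))"
```

```text
(no output)
```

View pics/s19.png

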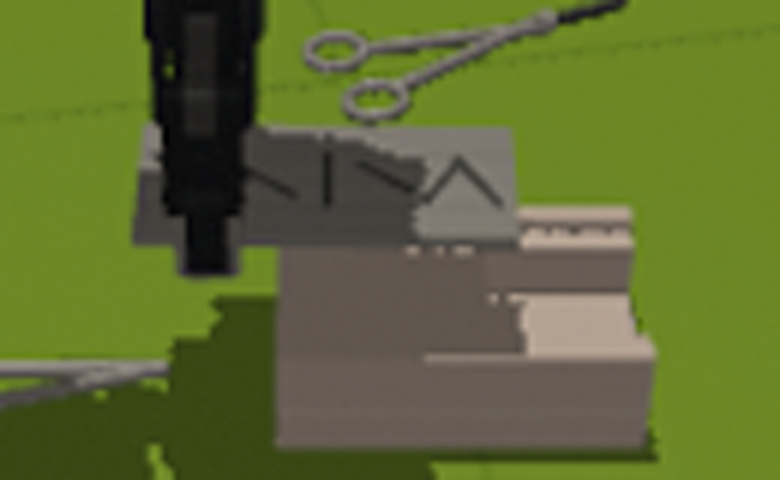

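```bash
cat > tpl.py <<'E'
from h import *
from scipy.optimize import fsolve
def edge(n,uv,tcp,yaw,off):
    e=np.array([np.cos(yaw),np.sin(yaw)]);m=np.array([-e[1],e[0]])
    f=lambda p:proj(n,[*(tcp+e*p[0]+m*off),p[1]])[0]-uv
    return fsolve(f,[0,60])
E
python3 - <<'E'
from tpl import *
g=lambda x,y:np.array([x/6+200-.5,y/6+190-.5])
tcp=np.array([446.1,-22.2])
for uv in(g(133,243),g(518,245)): print("near bottom",edge("side",uv,tcp,-.199,-29.5))
for uv in(g(147,127),g(511,130)): print("far top",edge("side",uv,tcp,-.199,29.5))
q=bot.read_state()["ee_rot"];print(np.degrees(2*np.arctan2(q[2],q[1])))
E
```

```text
near bottom [-24.52464673  86.42641731]
near bottom [104.38567624  86.0706051 ]
far top [-22.57967295  89.39787916]
far top [106.11218428  88.77085374]
-11.39577276977196
```

The plate is level, with its underside at about 86 mm both front and rear, and its centre is 41 mm ahead of the TCP. The target TCP over the rest is (367.7,-235.8), with a turn of +19.4°.

>>> step_arm(
  plan=[
    [0,0,0.5,-0.002,-0.006,0,0.5],
    [0,0,1.5,-0.007,-0.018,0,0.5],
    [0,0,3,-0.013,-0.035,0,0.5],
    [0,0,5,-0.02,-0.055,0,0.5],
    [0,0,7,-0.028,-0.076,0,0.5],
    [0,0,9,-0.036,-0.098,0,0.5],
    [0,0,11,-0.044,-0.12,0,0.5],
    [0,0,13,-0.052,-0.142,0,0.5],
    [0,0,15,-0.06,-0.163,0,0.5],
    [0,0.2,17,-0.067,-0.182,0,0.5],
    [0,0.4,18.5,-0.073,-0.199,0,0.5],
    [0,0.4,19.4,-0.077,-0.21,0,0.5],
  ],
)

```text
time_s: 29.5
tcp_pos: [367.6, -233.4, 69.5]
ee_rot: [-0.0, 0.998, 0.07, -0.001]
contact_force: [-0.1, -0.4, -0.6]
grip_width: 58.0
```

>>> step_arm(
  plan=[
    [0,0,0,0,0,0,0.5],
    [0,0,0,0,0,0,0.5],
  ],
)

```text
time_s: 29.7
tcp_pos: [367.1, -233.3, 69.2]
ee_rot: [-0.001, 0.998, 0.069, -0.001]
contact_force: [-0.7, -0.6, -1.3]
grip_width: 57.9
```

```bash
python3 look.py 20 400 -230 60; python3 -c "
import cv2
im=cv2.imread('pics/side20.png');cv2.imwrite('pics/s20.png',cv2.resize(im[270:384,170:300],None,fx=5,fy=5,interpolation=cv2.INTER_CUBIC))
im=cv2.imread('pics/top20.png');cv2.imwrite('pics/t20.png',cv2.resize(im[160:280,300:420],None,fx=5,fy=5,interpolation=cv2.INTER_CUBIC))"
```

```text
29.7 [ 367.1 -233.3   69.2] [-6.000e-04  9.976e-01  6.940e-02 -1.300e-03] [-0.67 -0.57 -1.28] 57.9
side origin [np.int64(195), np.int64(268)] x6
top origin [np.int64(333), np.int64(182)] x6
```

View pics/s20.png

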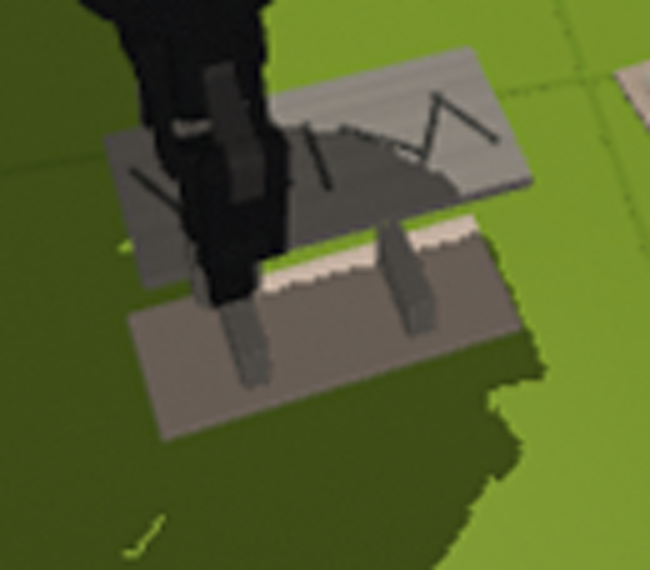

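View pics/t20.png

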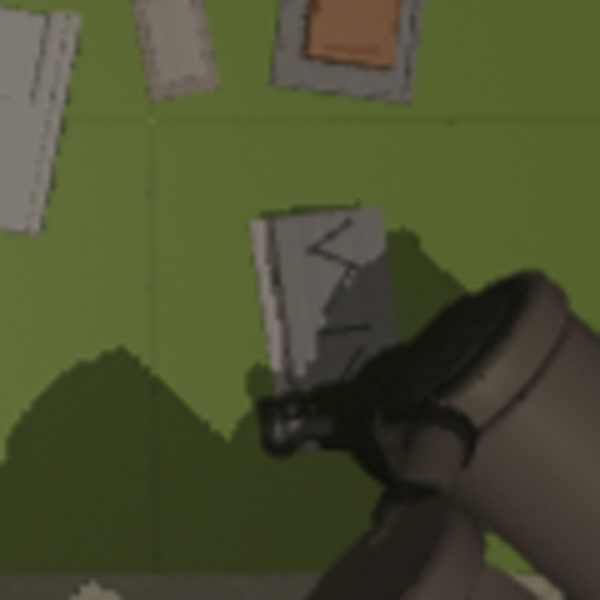

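Run:
```python
from tpl import *
g=lambda x,y:np.array([x/5+170-.5,y/5+270-.5])
tcp=np.array([367.1,-233.3])
for uv in(g(145,291),g(532,185)): print("near bottom",edge("side",uv,tcp,.139,-29.5))
for uv in(g(105,134),g(472,46)): print("far top",edge("side",uv,tcp,.139,29.5))
```

```text
near bottom [-24.12511587  83.52274487]
near bottom [106.45220385  80.26485472]
far top [-22.6957895   90.71691791]
far top [107.79088079  85.8537186 ]
```

>>> step_arm(
  plan=[
    [0,-0.4,0,0,-0.0015,-0.004,0.5],
    [0,-0.9,0,0,-0.0025,-0.012,0.5],
    [0,-0.9,0,0,-0.0025,-0.024,0.5],
    [0,-0.9,0,0,-0.0025,-0.036,0.5],
    [0,-0.9,0,0,-0.0025,-0.046,0.5],
    [0,-0.9,0,0,-0.0025,-0.052,0.5],
    [0,-0.9,0,0,-0.0025,-0.055,0.5],
    [0,-0.9,0,0,-0.0025,-0.055,0.5],
    [0,-0.9,0,0,-0.0025,-0.055,0.5],
  ],
)

```text
time_s: 30.7
tcp_pos: [367.6, -235.4, 14.6]
ee_rot: [0.0, 0.998, 0.07, 0.007]
contact_force: [0.6, -0.3, -0.5]
grip_width: 58.0
```

```bash
python3 look.py 21 400 -230 30; python3 -c "
import cv2
im=cv2.imread('pics/side21.png');cv2.imwrite('pics/s21.png',cv2.resize(im[285:384,170:300],None,fx=6,fy=6,interpolation=cv2.INTER_CUBIC))"
```

```text
30.7 [ 367.6 -235.4   14.6] [3.000e-04 9.975e-01 7.000e-02 6.900e-03] [ 0.62 -0.34 -0.53] 58.0
side origin [np.int64(195), np.int64(279)] x6
top origin [np.int64(330), np.int64(182)] x6
```

View pics/s21.png

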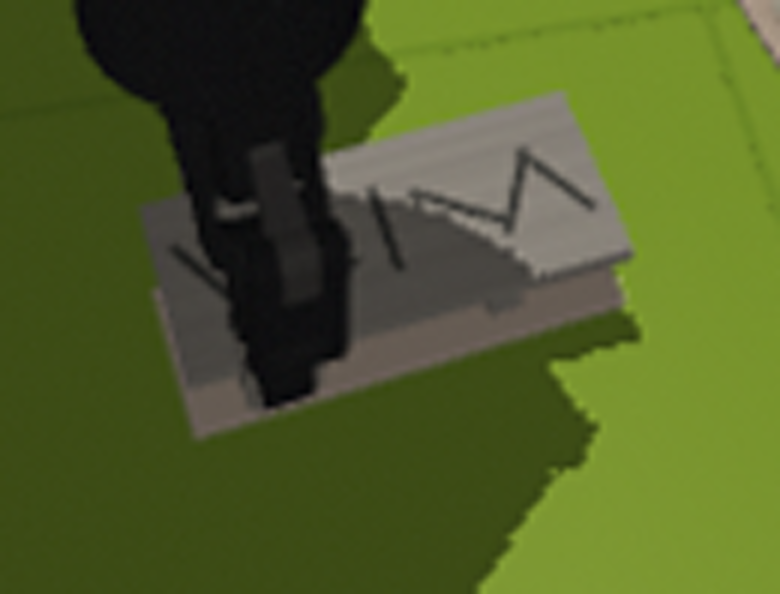

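Run:
```python
from tpl import *
g=lambda x,y:np.array([x/6+170-.5,y/6+285-.5])
tcp=np.array([367.6,-235.4])
for uv in(g(190,388),g(633,260)): print("near bottom",edge("side",uv,tcp,.14,-29.5))
for uv in(g(140,206),g(565,92)): print("far top",edge("side",uv,tcp,.14,29.5))
```

```text
near bottom [-23.84390708  30.2043038 ]
near bottom [106.35388331  26.3502222 ]
far top [-23.40932302  35.11150542]
far top [108.03666859  32.11102598]
```

>>> step_arm(
  plan=[
    [0,0,0,0,0,-0.002,0.5],
    [0,0,0,0,0,-0.004,0.5],
    [0,0,0,0,0,-0.005,0.5],
    [0,0,0,0,0,-0.005,0.5],
  ],
)

```text
time_s: 31.2
tcp_pos: [367.6, -235.4, 9.5]
ee_rot: [0.0, 0.998, 0.07, 0.007]
contact_force: [-0.3, 0.1, -1.0]
grip_width: 58.5
```

>>> step_arm(
  plan=[
    [0,0,0,0,0,-0.001,0.5],
    [0,0,0,0,0,-0.0015,0.5],
    [0,0,0,0,0,-0.0015,0.5],
  ],
)

```text
time_s: 31.5
tcp_pos: [367.5, -235.4, 7.9]
ee_rot: [0.0, 0.998, 0.07, 0.007]
contact_force: [0.6, -0.2, -0.6]
grip_width: 58.2
```

>>> step_arm(
  plan=[
    [0,0,0,0,0,-0.0008,0.5],
    [0,0,0,0,0,-0.0012,0.5],
    [0,0,0,0,0,-0.0012,0.5],
  ],
)

```text
time_s: 31.8
tcp_pos: [367.6, -235.5, 7.3]
ee_rot: [0.0, 0.998, 0.07, 0.007]
contact_force: [-1.8, 0.7, 7.5]
grip_width: 57.9
```

```bash
python3 look.py 22 400 -230 30; python3 -c "
import cv2
im=cv2.imread('pics/side22.png');cv2.imwrite('pics/s22.png',cv2.resize(im[285:384,170:300],None,fx=6,fy=6,interpolation=cv2.INTER_CUBIC))"
```

```text
31.8 [ 367.6 -235.5    7.3] [4.000e-04 9.975e-01 7.000e-02 7.000e-03] [-1.8   0.71  7.52] 57.9
side origin [np.int64(195), np.int64(279)] x6
top origin [np.int64(330), np.int64(182)] x6
```

View pics/s22.png

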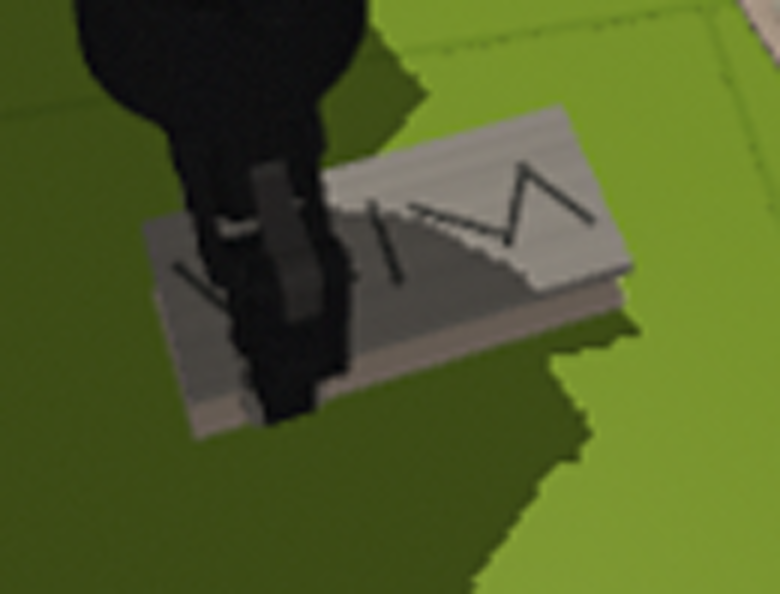

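Contact is felt at TCP z 7.3, as expected for an underside at 22 mm. Releasing.

>>> step_arm(
  plan=[
    [0,0,0,0,0,0,0.8],
    [0,0,0,0,0,0,0.9],
    [0,0,0,0,0,0,1],
    [0,0,0,0,0,0,1],
    [0,0,0,0,0,0.01,1],
    [0,0,0,0,0,0.03,1],
    [0,0,0,0,0,0.06,1],
    [0,0,0,0,0,0.1,1],
    [0,0,0,0,0.02,0.14,1],
    [0,0,0,0,0.06,0.15,1],
    [0,0,0,0,0.1,0.15,1],
    [0,0,0,0,0.14,0.15,1],
  ],
)

```text
time_s: 33.1
tcp_pos: [367.5, -94.3, 158.5]
ee_rot: [0.001, 0.998, 0.07, 0.008]
contact_force: [0.7, 0.5, -1.0]
grip_width: 85.5
```

>>> step_arm(
  plan=[
    [0,0,0,0,0.04,0,1],
    [0,0,0,0,0.08,0,1],
    [0,0,0,0,0.11,0,1],
    [0,0,0,0,0.11,0,1],
    [0,0,0,0,0.11,0,1],
  ],
)

```text
time_s: 33.6
tcp_pos: [367.5, 16.1, 159.0]
ee_rot: [0.001, 0.997, 0.071, 0.008]
contact_force: [0.2, -0.5, 0.0]
grip_width: 85.1
```

```bash
python3 look.py 23 400 -230 30
```

```text
33.6 [367.5  16.1 159. ] [0.0012 0.9975 0.0706 0.0083] [ 0.16 -0.45  0.03] 85.1
side origin [np.int64(195), np.int64(279)] x6
top origin [np.int64(330), np.int64(182)] x6
```

View pics/z23.png

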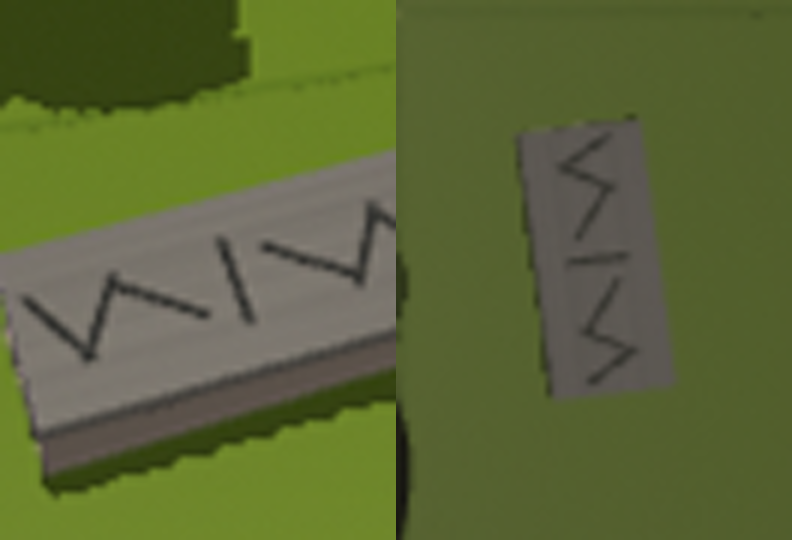

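View pics/side23.png

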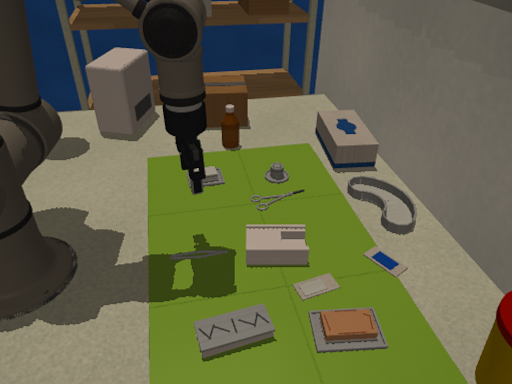

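View pics/top23.png

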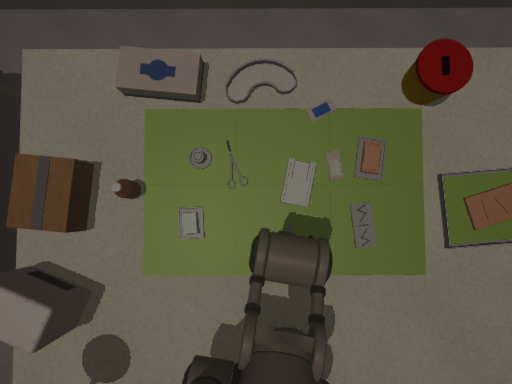

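Run:
```python
from h import *
t=lambda x,y:back("top",[(x-396)/6+330-.5,y/6+182-.5],27)[0].round(1)
a=[t(519,133),t(639,121),t(675,384),t(552,396)];c=np.mean(a,0)
print(a,c,"vs rest 408.5,-230; yaw",np.arctan2(a[0][1]-a[3][1],a[0][0]-a[3][0]))
im={n:cv2.imread(f"pics/{n}23.png") for n in C}
for n in C:
    M=nongreen(im[n]);m=cc(M,proj(n,c)[0]);print(n,m.sum(),fit({n:m},lambda x,y,a:np.vstack([box(x,y,a,130,60,22,27)]) if n=="top" else np.vstack([box(x,y,a,130,60,22,27),box(408.5,-230,.14,130,50,0,4)]),[c[0],c[1],.14]))
```

```text
[array([ 469.1, -192. ,   27. ]), array([ 474.8, -250.5,   27. ]), array([ 347.5, -265.6,   27. ]), array([ 341.9, -206. ,   27. ])] [ 408.325 -228.525   27.   ] vs rest 408.5,-230; yaw 0.10962166752266034
side 2758.0 (array([ 4.08230410e+02, -2.30470203e+02,  1.16969501e-01]), np.float64(46.98342176086122))
top 997.0 (array([ 4.07484115e+02, -2.29377465e+02,  1.23996552e-01]), np.float64(25.505743944636677))
```

The template lies within about 2 mm of the rest's centre and 0.03 rad of its length. The jar, case and pad are in their places and the arm is clear of everything. Handing in.

```bash
python3 -c "
from station import bot
print(bot.hand_in());print(bot.read_state()['time_s'])"
```

```text
the job is handed in; nothing more can be done
None
the job is handed in; nothing more can be done
```

The whole job was carried out in order and handed in at about 34 s of the 128 s allowed; the hand-in reports no verdict.

I moved the jar to the round dish, the case to the smaller tray and the pad to the larger tray, releasing each before taking the next. I then pushed the template about 49 mm out over the front edge, gripped it there and laid it on the rest.

Last camera checks, each taken after release:

| Piece | Off centre | Other |
|---|---|---|
| Jar | about 4 mm | upright |
| Case | about 2 mm | lengthwise, flat |
| Pad | about 1–2 mm | lengthwise, flat |
| Template | about 2 mm | within 0.03 rad of the rest's length, flat |

- **Bottle and arm:** The bottle was never touched. The arm stood clear of everything with the gripper open.
- **Disagreement while lowering:** Before release, one measurement put the template's rear end about 3–4 mm lower than its front. That is within the camera calibration error, and it rested flat on both bars after release.
- **Other spread:** The two cameras differed by 1–4 mm elsewhere. No check failed.

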